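# Unload the jar mill

### The job

The milling run is over: tip the mill's folded-down screen up to 45 degrees so it can be read, free the domed cover by pressing it down and turning it a quarter turn anticlockwise, never wrenching it against its lugs, and lift it off onto clear bench. Stand every jar that is in the mill upright in the steel tray, then put the cover back on, press and turn it clockwise until it is locked again, and leave the other things on the bench alone.

Things in the scene. Friction and masses are not known exactly. Their poses are not given: they have to be found in the camera images.
- mill: White bench-top jar mill, fixed: base 220 (its x) x 370 (its y) x 60 mm high (the deck). Origin on the bench in the base, x axis pointing away from the operator's side, z up. Jar holder with domed cover on its +y side, fold-up screen on its -y side; behind the screen's hinge (x 40 to 115 mm) a rear housing rises to 106 mm.
- holder (a point): Centre of the jar holder's floor, 76 mm above the bench, on the vertical axis about which the cover turns. Around it an aluminium collar, 140 mm outside diameter, top 100 mm above the bench. Inside, four jar cups, 14 mm deep, centres 42 mm from the axis at 45, 135, 225, 315 deg from the mill's x.
- cover: Loose grey domed cover, 172 mm across (177 at the rim), 104 mm high plus bar handle, about 0.24 kg. Origin: centre of its bottom rim, z up. Two-fold symmetric (half a turn is the same). LOCKED at the start: its x axis along the mill's x either way round (play -3 to +4 deg), rim 69 mm above the bench. 2.5 mm radial clearance on the collar. To lift it off, its rim must clear the jar tops (156 mm above the bench).
- cover_bar (a point): Grip point on the cover's black bar handle, 125 mm above the rim on its axis. Bar: 90 mm long along the cover's x, 16 mm thick, from 104 to 140 mm above the rim.
- cover_tab (a point): One of the cover's two inward tabs (at its +x and -x, bottom edge, 24 mm wide, 7 mm high). To free it: push the cover down 5 to 8 mm from locked (hard stop at 9) and, held down, turn it anticlockwise seen from above to 76..92 deg from locked (stop at about 93). The tabs are then clear and it lifts straight off. Turning takes about 0.4 N m.
- lug_notch (a point): Where a tab sits when locked: a notch 4 mm deep under one of the two steel lugs outside the collar, at the mill's +x and -x from the holder axis. The lug runs on anticlockwise to 60 deg. To lock: lower the cover turned to 76..90 deg, press its rim to 5..8 mm below locked height, turn clockwise to 0 (stop at -3) and let go: it springs up into the notch.
- seal_ring (a point): Centre of the black sprung ring (176 mm across) on which the cover's rim sits, 69 mm above the bench when locked. It pushes the cover up: about 5 N when locked, 7.5 N pressed 7 mm down, and lifts the freed cover by 4 mm (ring then 73 mm above the bench).
- screen (a joint): Tilt of the mill's screen panel in rad: 0 folded flat on the deck, 0.785 is 45 degrees, limit 1.75. The hinge lies along the mill's y axis at the panel's rear edge; the free edge rises. Stiff hinge: it stays where it is left; moving it takes about 4 N at the tab.
- screen_tab (a point): Grip point on the black tab at the middle of the screen's free edge. The tab is 34 mm wide (along the mill's y), 12 mm thick, sticks out 38 mm beyond the panel, over the mill's front edge; the point lies 13 mm from its end and 150 mm from the hinge axis. Pinched across its width the tab can pivot between the fingers as it rises.
- screen_hinge (a point): Middle of the screen's hinge axis.
- jar1: Steel sample jar with dark ribbed screw cap, 32 mm diameter, 80 mm tall, about 0.16 kg, standing upright in a cup of the mill under the cover; origin at the centre of its underside. All jars are alike; two to four are present, absent ones read None.
- jar2: Steel sample jar with dark ribbed screw cap, 32 mm diameter, 80 mm tall, about 0.16 kg, standing upright in a cup of the mill under the cover; origin at the centre of its underside. All jars are alike; two to four are present, absent ones read None.
- jar3: Steel sample jar with dark ribbed screw cap, 32 mm diameter, 80 mm tall, about 0.16 kg, standing upright in a cup of the mill under the cover; origin at the centre of its underside. All jars are alike; two to four are present, absent ones read None.
- jar4: Steel sample jar with dark ribbed screw cap, 32 mm diameter, 80 mm tall, about 0.16 kg, standing upright in a cup of the mill under the cover; origin at the centre of its underside. All jars are alike; two to four are present, absent ones read None.
- tray: Open steel tray, heavy and non-slip (it does not shift), empty at the start, 130 (its x) x 180 (its y) x 26 mm high, walls and floor 4 mm; origin at the centre of its underside.
- well_plate: flat clear well plate, 86 x 128 x 15 mm, a bystander to leave alone; origin at the centre of its underside.
- dish: round culture dish with red rim, 90 mm across, 14 mm high, a bystander to leave alone; origin at the centre of its underside.
- reagent: brown bottle, 60 mm across, 130 mm tall, a bystander to leave alone; origin at the centre of its underside.
- flask: small clear jar with white cap, 44 mm across, 75 mm tall, a bystander to leave alone; origin at the centre of its underside.
Mind the look-alikes: they are no part of the job. Several things look just like the tray: the one meant starts nearest to the robot's base.

How it is judged:
By the outcome, as a careful person would: the job done as asked, in the order asked, and still so for the second after the job is handed in, with the robot touching nothing.
Of jar1, jar2, jar3, jar4 only 2 to 4 are there at a start; the rules pass over those that are not, and their reading is None.
At some moment in a run one of cover may be knocked a few centimetres aside while the robot is not near it.
It also fails if it takes over 210 s, if anything falls off the work surface, if the arm or the gripper's body presses on something with over 40 N, if the wrist force passes 120 N, or if a joint passes its speed limit or range.

### The arm

A 6-joint arm with a two-finger parallel gripper is mounted at the origin on the work surface. World frame = base frame: x ahead of the robot, y to its left, z up, the work surface at z = 0. Lengths are in m, angles in rad, forces in N, time in s.
With the tool pointing down it reaches from about 0.35 to 0.975 m from the base axis. Payload 4.9 kg.
Tool frame: the origin (TCP) lies midway between the tips of the shut fingers; the grasp point (between the pads) lies 19 mm behind it; z points along the fingers, x is the direction in which the jaws open and shut, and the axes are right-handed (so a half turn about z gives the same grasp; the last joint's range is limited). The gripper opens to 85 mm and grips with 20 to 120 N. Pads are 22 mm wide; open, the fingers measure 114 mm over their backs; the gripper's body (76 mm by 85 mm) begins 54 mm behind the grasp point. The pads swing forward as they close: fully open they stand 13 mm farther back than shut.
Start: joints at [1.121, 0.053, 1.613, -0, 1.476, -0.119], TCP at [0.203, 0.591, 0.231] pointing down, gripper open.
Joint ranges: [-3.01, 3.01], [-1.01, 2.22], [0.06, 2.58], [-1.02, 4.17], [0.09, 2.62], [-3.14, 3.14]. Speed limits (rad/s): [2.57, 2.57, 3.14, 3.14, 3.14, 3.14].

### API

Orientations are given as a rotation vector (axis times angle).
In Python, from station import ctrl gives the robot as it stands.
- The arm moves only by the tool step_arm, never from a script. Its argument "increments" is text: rows parted by semicolons, each of 6 numbers parted by spaces: the shift along the tool's x, y, z as a fraction of full scale, then the turn, a rotation vector about the tool's x, y, z as a fraction of full scale. In form: x y z rx ry rz; .... A call has 1 to 12 rows; each row shifts and turns the commanded pose from where the row before left it, along the tool's axes as they then stand; what a row does not reach is not made up. Full scale, the value 1, is 0.025 m for a shift and 0.1 rad for a turn. A row lasts 1/12 s, in which the tool goes at most 41.7 mm and 7.16 degrees, less where a joint would pass 70% of its speed; a pose out of reach is approached as far as the arm can. A call with a number of a shift or a turn outside -1 to 1 is refused whole. A call with a gripper value outside its range is refused whole. "fingers" is the opening, from -1 (shut) to 1 (fully open), so that 0 is half open, set as the call begins (left out, the last holds). The fingers move at their own pace and stop on an object; "newtons" is the grip in N (left out, the last holds). Time passes only in rows, so rows that do not move let the fingers close. It gives the time, the measured TCP pose, the force and the opening at its end, in the units of the state.
- ctrl.get_obs(): the state, without advancing time (a new reading comes with each control period).
- ctrl.get_image(name): name is "side" or "top"; returns a dict with "pixels" (420x560x3 uint8, red, green, blue), "intrinsics" (3x3 intrinsics, pixels), "eye" and "orientation" of the camera in the world. Camera axes: x right, y down, z forward; pixel columns grow to the right and rows downward; lengths in m; the calibration is good to about 2 mm. A picture is of the moment at which its call begins. There is no depth.
- ctrl.finish_job(): hands the job in, once; it reports no verdict.
The state is a dict: "t": time; "q": joint angles; "dq": joint speeds; "effort": joint torques, N m; "tool_pos": TCP position; "tool_rot": TCP orientation; "contact_force": force on the tool from outside, world axes, zero at the start; "wrist_torque": the same for the moment, N m; "opening": finger opening in m.
Only numpy, scipy, OpenCV 4.12 (cv2) and the standard library are available. Lean on these libraries where they do the work, as an engineer would, in place of code of your own. Each camera call takes 0.05 s, during which the arm holds its last target.

## Working session

There is one attempt and no reset: what is moved stays moved. The work goes in short steps, Python scripts to look and compute and a tool call to move; the robot and the scene stay as the last step left them, time stands still between calls to the robot, and variables do not carry over. Pictures are saved under pics/ and viewed, and the job is handed in when it is done.

Besides the shell and the picture viewer there is one more tool, called after "Call:" in YAML: its name, and indented under it one key for each argument. step_arm: Moves the arm, as the interface text tells. Shift numbers are shares of 0.025 m and turn numbers shares of 0.1 rad, none past 1 either way. Its arguments: {"type":"object","properties":{"increments":{"type":"string"},"fingers":{"type":"number"},"newtons":{"type":"number"}},"required":["increments"]}

```bash
ls; mkdir -p pics; cat > h.py <<'E'
import numpy as np,cv2
from station import ctrl
from scipy.spatial.transform import Rotation as R
def img(name,save=None):
    d=ctrl.get_image(name)
    p=np.array(d["pixels"])
    if save: cv2.imwrite(f"pics/{save}.png",p[:,:,::-1])
    return p,d
def cam(d):
    K=np.array(d["intrinsics"]);e=np.array(d["eye"]);o=np.array(d["orientation"])
    Rm=o if o.shape==(3,3) else R.from_rotvec(o).as_matrix()
    return K,e,Rm
def ray(d,u,v):
    K,e,Rm=cam(d); r=Rm@np.linalg.solve(K,[u,v,1.]); return e,r/np.linalg.norm(r)
def plane(d,u,v,z):
    e,r=ray(d,u,v); return e+r*(z-e[2])/r[2]
def proj(d,P):
    K,e,Rm=cam(d); c=Rm.T@(np.asarray(P)-e); c=K@c; return c[:2]/c[2]
def tri(d1,p1,d2,p2):
    e1,r1=ray(d1,*p1);e2,r2=ray(d2,*p2)
    s=np.linalg.lstsq(np.c_[r1,-r2],e2-e1,rcond=None)[0]
    a=e1+r1*s[0];b=e2+r2*s[1]; return (a+b)/2,np.linalg.norm(a-b)
E
python3 - <<'E'
from h import *
for n in("side","top"):
    p,d=img(n,n+"0"); print(d["intrinsics"],d["eye"],d["orientation"])
print(ctrl.get_obs())
E
```

```text
pics
[[379.66596653   0.         273.60235206]
 [  0.         379.66596653 203.89877398]
 [  0.           0.           1.        ]] [0.36461329 0.64561427 0.90016153] [-0.2919697   2.79671188 -1.18937532]
[[484.77120882   0.         274.8973788 ]
 [  0.         484.77120882 211.72386801]
 [  0.           0.           1.        ]] [ 0.31596083 -0.14439777  1.37374178] [-2.10980051  2.13236244 -0.18670063]
{'t': 0.1, 'q': array([ 1.12095803e+00,  5.32780344e-02,  1.61415946e+00,  2.48092987e-05,
        1.47604198e+00, -1.19027749e-01]), 'dq': array([ 2.95411263e-05, -2.82032948e-03, -4.22993972e-03, -1.96495981e-03,
        1.36998484e-03,  7.28721843e-04]), 'effort': array([ 3.69635873e-04, -3.94899559e+01, -3.71365464e+01, -1.06252110e-04,
        3.89789755e-03, -3.92010861e-05]), 'tool_pos': array([0.20276357, 0.59058709, 0.23019227]), 'tool_rot': array([ 2.55616893,  1.82484001, -0.00261751]), 'contact_force': array([ 0.97994393,  0.30067667, -0.38163655]), 'wrist_torque': array([ 0.03318716, -0.01622558, -0.00115091]), 'opening': 0.08526822724654345}
```

View pics/side0.png

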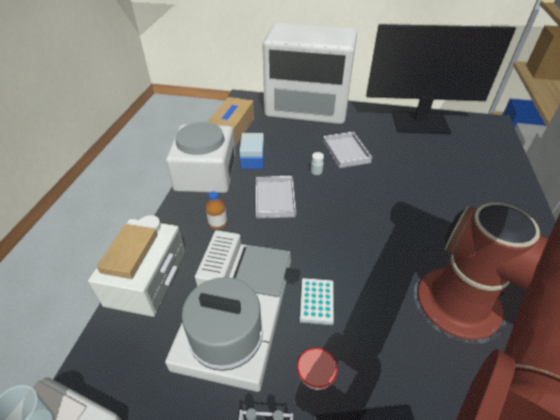

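View pics/top0.png

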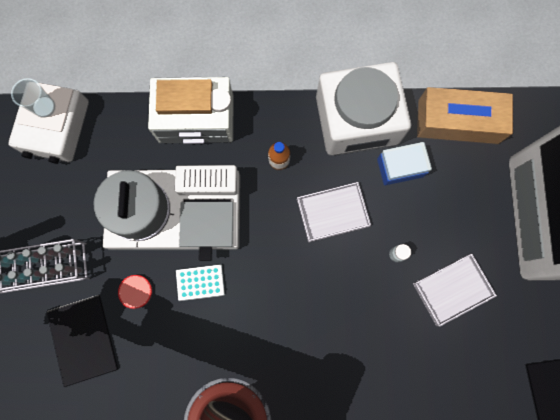

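```bash
python3 - <<'E'
from h import *
p,d=img("top"); 
print('up',plane(d,280,100,0)-plane(d,280,110,0))
for n,u,v,z in [('trayA',334,212,.026),('trayB',455,290,.026),('base',227,410,0),('dish',136,291,.014),('plate',200,283,.015),('reagent',279,155,.07),('flask',400,253,.075)]:
    q=plane(d,u,v,z);print(n,q.round(3),np.hypot(*q[:2]).round(3))
b=cv2.resize(p[150:270,80:260],None,fx=4.4,fy=4.4,interpolation=cv2.INTER_CUBIC)
cv2.imwrite('pics/mill1.png',b[:,:,::-1])
b=cv2.resize(p[160:340,280:510],None,fx=3.3,fy=3.3,interpolation=cv2.INTER_CUBIC)
cv2.imwrite('pics/tr1.png',b[:,:,::-1])
# bar mask
def rect(mask,z):
    c=max(cv2.findContours(mask.astype(np.uint8),0,2)[0],key=cv2.contourArea)
    r=cv2.minAreaRect(c);bx=cv2.boxPoints(r);P=np.array([plane(d,*x,z) for x in bx]);print(r);print(P.round(3),P.mean(0).round(4)); 
    e=[P[1]-P[0],P[2]-P[1]]
    for x in e: print(np.linalg.norm(x).round(4),np.degrees(np.arctan2(x[1],x[0])).round(1))
g=p.max(2).astype(int)
m=np.zeros(g.shape,bool);m[178:225,110:140]=g[178:225,110:140]<45
rect(m,.209)
for (a,b2,c,e) in [(175,250,290,380),(245,335,405,505)]:
    m=np.zeros(g.shape,bool);m[a:b2,c:e]=p[a:b2,c:e].min(2)>100
    m=cv2.morphologyEx(m.astype(np.uint8),cv2.MORPH_OPEN,np.ones((2,2)))
    cv2.imwrite(f'pics/m{a}.png',m*255)
    rect(m,.026)
E
```

```text
up [ 0.03187437 -0.00037268  0.        ]
trayA [ 0.564 -0.301  0.026] 0.64
trayB [ 0.343 -0.625  0.026] 0.713
base [ 0.033 -0.     0.   ] 0.033
dish [0.35  0.254 0.014] 0.432
plate [0.37  0.076 0.015] 0.378
reagent [ 0.72  -0.148  0.07 ] 0.735
flask [ 0.442 -0.468  0.075] 0.644
((123.56195068359375, 199.57083129882812), (8.780508041381836, 35.122032165527344), 3.814074993133545)
[[0.525 0.248 0.209]
 [0.613 0.247 0.209]
 [0.611 0.225 0.209]
 [0.523 0.227 0.209]] [0.5679 0.2369 0.209 ]
0.0882 -0.9
0.0219 -94.6
((334.2066650390625, 212.3059844970703), (46.644893646240234, 65.52141571044922), 75.61860656738281)
[[ 0.606 -0.196  0.026]
 [ 0.652 -0.378  0.026]
 [ 0.521 -0.405  0.026]
 [ 0.477 -0.226  0.026]] [ 0.564  -0.3017  0.026 ]
0.1876 -76.0
0.1336 -168.3
((455.4128723144531, 290.62384033203125), (50.93186950683594, 67.72855377197266), 61.69924545288086)
[[ 0.36  -0.513  0.026]
 [ 0.447 -0.683  0.026]
 [ 0.323 -0.738  0.026]
 [ 0.24  -0.57   0.026]] [ 0.3425 -0.626   0.026 ]
0.1911 -63.1
0.1349 -155.8
```

View pics/mill1.png

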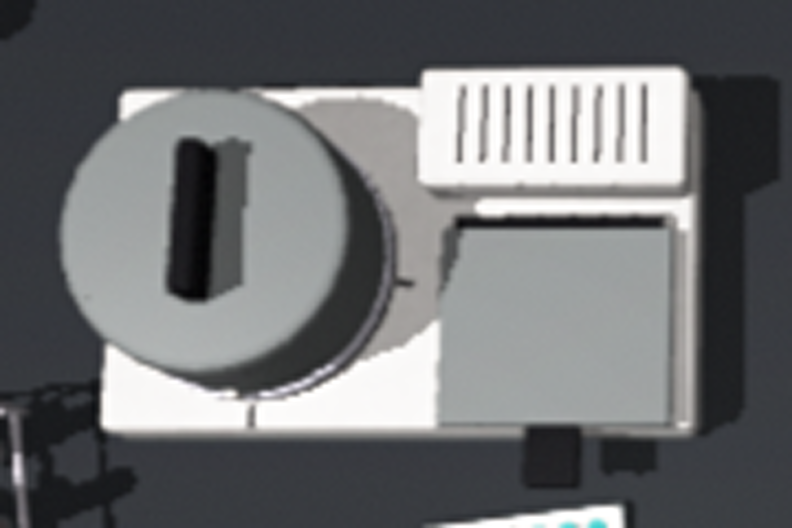

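View pics/tr1.png

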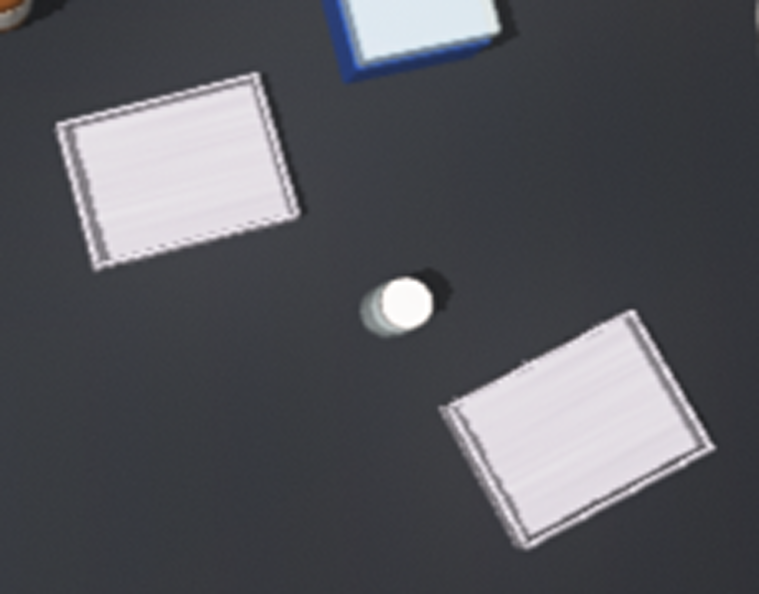

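```bash
python3 - <<'E'
from h import *
p,d=img("top"); q,s=img("side")
b=cv2.resize(q[220:390,160:340],None,fx=4.4,fy=3.5,interpolation=cv2.INTER_CUBIC)
b=cv2.resize(q[225:390,160:340],None,fx=3.6,fy=3.6,interpolation=cv2.INTER_CUBIC)
cv2.imwrite('pics/mill2.png',b[:,:,::-1])
T=lambda x,y:(80+x/4.4-.5,150+y/4.4-.5)
C={k:plane(d,*T(*v),.06) for k,v in dict(FL=(103,428),FR=(690,428),BL=(121,90),).items()}
for k in C: print(k,C[k].round(4))
f=C['FR']-C['FL'];print(np.linalg.norm(f),np.degrees(np.arctan2(f[1],f[0]))+90)
f=C['BL']-C['FL'];print(np.linalg.norm(f),np.degrees(np.arctan2(f[1],f[0])))
for n,v,z in [('tabL',(524,485),.07),('tabR',(580,485),.07),('panFL',(438,425),.07),('panFR',(668,425),.07),('tick1',(251,406),.06),('tick1e',(251,427),.06),('tick2',(393,281),.06),('tick2e',(412,282),.06)]:
  print(n,plane(d,*T(*v),z).round(4))
print(ctrl.get_obs()['t'])
E
```

```text
FL [0.4687 0.336  0.06  ]
FR [ 0.4648 -0.0284  0.06  ]
BL [0.6855 0.3364 0.06  ]
0.36439938276325173 -0.6202901809376584
0.21675506690615243 0.12216152940820518
tabL [0.4298 0.0721 0.07  ]
tabR [0.4294 0.0378 0.07  ]
panFL [0.4672 0.1258 0.07  ]
panFR [ 0.4656 -0.0158  0.07  ]
tick1 [0.4814 0.2445 0.06  ]
tick1e [0.4683 0.2439 0.06  ]
tick2 [0.5594 0.1585 0.06  ]
tick2e [0.5586 0.1466 0.06  ]
0.25
```

View pics/mill2.png

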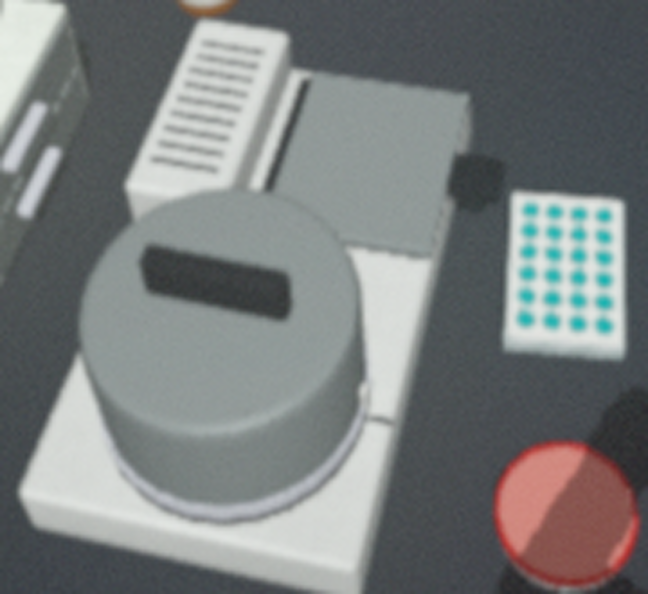

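```bash
python3 - <<'E'
from h import *
from scipy.optimize import least_squares
p,d=img("top"); q,s=img("side")
b=cv2.resize(p[165:245,90:180],None,fx=8,fy=8,interpolation=cv2.INTER_CUBIC)
cv2.imwrite('pics/c1.png',b[:,:,::-1])
b=cv2.resize(q[270:375,175:270],None,fx=6,fy=6,interpolation=cv2.INTER_CUBIC)
b=np.clip(b.astype(float)*1.3,0,255).astype(np.uint8)
cv2.imwrite('pics/c2.png',b[:,:,::-1])
E
```

```text
(no output)
```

View pics/c1.png

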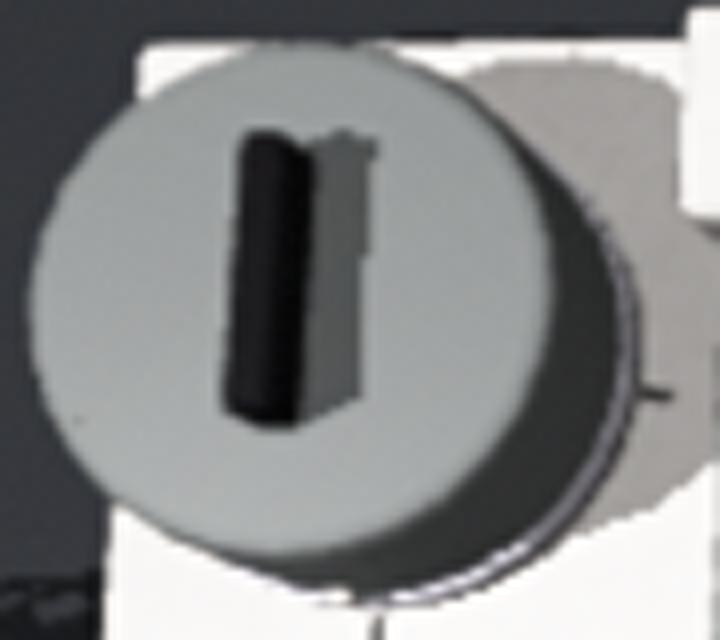

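View pics/c2.png

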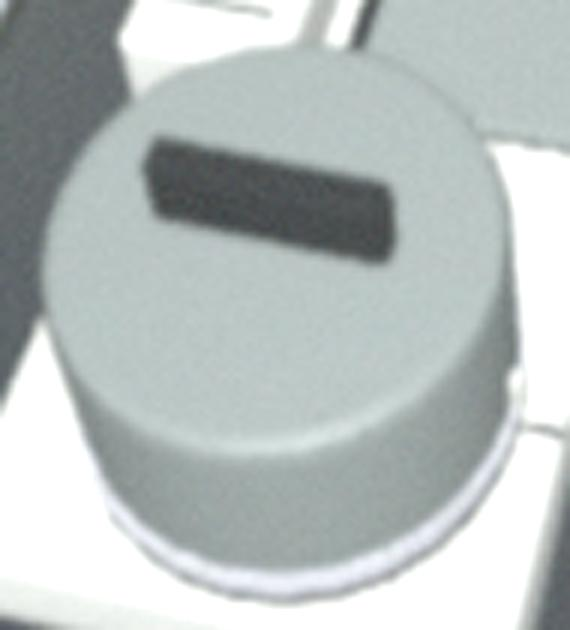

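```bash
cat >> h.py <<'E'
from scipy.optimize import least_squares
def circfit(d,pts,z,r):
    P=np.array([plane(d,u,v,z)[:2] for u,v in pts])
    f=least_squares(lambda c:np.hypot(*(P-c[:2]).T)-(r if r else c[2]),np.r_[P.mean(0),.09][:2 if r else 3])
    return f.x.round(4),(f.fun*1000).round(1)
E
python3 - <<'E'
from h import *
p,d=img("top"); q,s=img("side")
A=[(600,210),(635,300),(632,380),(600,470),(540,545),(470,590),(400,605)]
A=[(90+x/8-.5,165+y/8-.5) for x,y in A]
B=[(110,515),(160,560),(220,592),(285,600),(350,590),(420,555),(480,490)]
B=[(175+x/6-.5,270+y/6-.5) for x,y in B]
for r in(.0885,None): print(circfit(d,A,.068,r),circfit(s,B,.068,r))
# dome shoulder silhouettes left in top: 
A=[(30,300),(60,190),(130,105),(60,420),(110,495)]
A=[(90+x/8-.5,165+y/8-.5) for x,y in A]
print(circfit(d,A,.155,.086),circfit(d,A,.165,.086))
for u,v in [(243,140),(222,405),(310,150),(298,425)]:
  print(plane(d,90+u/8-.5,165+v/8-.5,.209).round(4))
for u,v in [(155,137),(392,185)]:
  print('s',plane(s,175+u/6-.5,270+v/6-.5,.209).round(4))
E
```

```text
(array([0.5725, 0.2448]), array([ 0.5,  0.5, -0.7, -0.7,  0.2,  1. , -0.3])) (array([0.5732, 0.2451]), array([-0.8, -1.3,  0.6,  0.9,  1.1,  0.3, -2. ]))
(array([0.5732, 0.2462, 0.0898]), array([ 0. ,  0.4, -0.5, -0.5,  0.3,  0.9, -0.7])) (array([0.5717, 0.2508, 0.0835]), array([ 0.7, -1.1, -0. ,  0. ,  0.4,  0.3, -0.4]))
(array([0.5749, 0.2461]), array([ 0.5,  0.4, -0.4, -1.1,  0.6])) (array([0.5728, 0.242 ]), array([ 0.7,  0.4, -0.5, -1.1,  0.4]))
[0.6123 0.2482 0.209 ]
[0.5288 0.2506 0.209 ]
[0.6088 0.2272 0.209 ]
[0.5223 0.2269 0.209 ]
s [0.6149 0.2394 0.209 ]
s [0.5277 0.2408 0.209 ]
```

```bash
cat >> h.py <<'E'
def go(tgt,yaw=None):
    """print shift in tool axes (units) after turning to yaw(deg), tool down; and turn in units"""
    o=ctrl.get_obs();Rm=R.from_rotvec(o['tool_rot']).as_matrix()
    cy=np.degrees(np.arctan2(Rm[1,0],Rm[0,0]))
    if yaw is None: yaw=cy
    ps=np.radians(yaw)
    D=np.array([[np.cos(ps),np.sin(ps),0],[np.sin(ps),-np.cos(ps),0],[0,0,-1]]).T
    cur=o['tool_pos']
    print('t',round(o['t'],2),'pos',cur.round(4),'yaw',cy.round(2),'F',o['contact_force'].round(1),'open',round(o['opening'],4),'tilt',(Rm[:,2]).round(3))
    print(' shift units(after turn)',(D.T@(np.array(tgt)-cur)/.025).round(2),'turn rz units',round(-((yaw-cy+180)%360-180)*np.pi/180/.1,2), 'q',o['q'].round(2))
E
python3 - <<'E'
from h import *
p,d=img("top"); q,s=img("side")
b=cv2.resize(p[195:265,175:245],None,fx=8,fy=8,interpolation=cv2.INTER_CUBIC)
cv2.imwrite('pics/t1.png',b[:,:,::-1])
b=cv2.resize(q[240:310,230:305],None,fx=8,fy=8,interpolation=cv2.INTER_CUBIC)
b=np.clip(b.astype(float)*1.4,0,255).astype(np.uint8)
cv2.imwrite('pics/t2.png',b[:,:,::-1])
go([.443,.055,.2],90)
E
```

```text
t 0.55 pos [0.203  0.5911 0.2313] yaw 71.05 F [-0.7 -0.3 -0.6] open 0.0857 tilt [ 0. -0. -1.]
 shift units(after turn) [-21.44   9.6    1.25] turn rz units -3.31 q [ 1.12  0.05  1.61 -0.    1.48 -0.12]
```

View pics/t1.png

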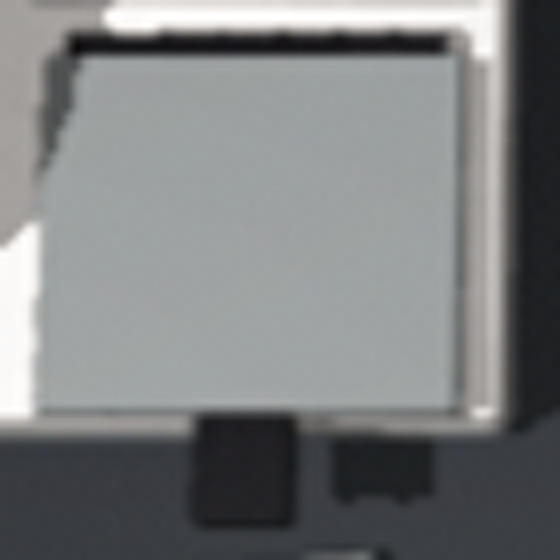

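View pics/t2.png

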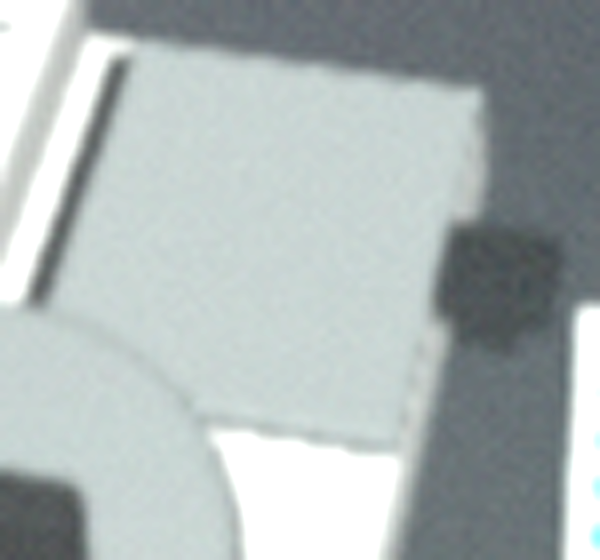

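```bash
python3 - <<'E'
from h import *
p,d=img("top"); q,s=img("side")
T=lambda x,y:(175+x/8-.5,195+y/8-.5)
S=lambda x,y:(230+x/8-.5,240+y/8-.5)
for n,a,b in [('+y',(35,412),(402,450)),('-y',(455,410),(482,90)),('tabend-',(297,525),(562,232)),('back-y',(450,52),(135,40))]:
    print(n,tri(d,T(*a),s,S(*b)))
E
```

```text
+y (array([0.46646002, 0.1261446 , 0.07023741]), np.float64(0.0018422800793496592))
-y (array([ 0.46594951, -0.01655375,  0.07648108]), np.float64(0.00028977576679530383))
tabend- (array([0.42863811, 0.03629166, 0.07494455]), np.float64(0.0015007260587580602))
back-y (array([ 0.58932514, -0.01395349,  0.07621756]), np.float64(0.0009996502263998916))
```

Call:
step_arm:
  increments: "-1 0.9 0 0 0 -1; -1 0.9 0 0 0 -1; -1 0.9 0 0 0 -1; -1 0.9 0 0 0 -0.3; -1 0.9 0 0 0 0; -1 0.9 0 0 0 0; -1 0.5 0 0 0 0; -1 0.5 0 0 0 0; -1 0.5 0 0 0 0;-1 0.5 0 0 0 0"
  fingers: 0.4
  newtons: 40

```text
t: 1.48
tool_pos: [0.3685, 0.3259, 0.2315]
tool_rot: [2.222, 2.22, 0.001]
contact_force: [-0.2, -0.2, -0.6]
opening: 0.0601
```

```bash
python3 - <<'E'
from h import *
go([.443,.055,.2],90)
E
```

```text
t 1.48 pos [0.3685 0.3259 0.2315] yaw 89.95 F [-0.2 -0.2 -0.6] open 0.0601 tilt [ 0.  0. -1.]
 shift units(after turn) [-10.84   2.98   1.26] turn rz units -0.01 q [ 0.57 -0.27  1.91 -0.    1.5  -1.  ]
```

Call:
step_arm:
  increments: "-1 0.3 0 0 0 0; -1 0.3 0 0 0 0; -1 0.3 0 0 0 0; -1 0.3 0 0 0 0; -1 0.3 0 0 0 0; -1 0.3 0 0 0 0; -1 0.3 0 0 0 0; -1 0.3 0 0 0 0; -1 0.3 0 0 0 0;-1 0.3 0 0 0 0; -0.84 0 0 0 0 0; 0 0 0.5 0 0 0"

```text
t: 2.48
tool_pos: [0.4446, 0.0533, 0.2215]
tool_rot: [2.223, 2.212, 0.004]
contact_force: [0.5, -0.7, 0.1]
opening: 0.0601
```

Call:
step_arm:
  increments: "0 0 1 0 0 0; 0 0 1 0 0 0; 0 0 1 0 0 0; 0 0 1 0 0 0; 0 0 1 0 0 0; 0 0 0 0 0 0;0 0 0 0 0 0"

```text
t: 3.07
tool_pos: [0.4413, 0.0566, 0.0923]
tool_rot: [-2.22, -2.219, 0.004]
contact_force: [-0.1, -0.1, 0.5]
opening: 0.0594
```

```bash
python3 - <<'E'
from h import *
go([.443,.055,.048],90)
p,d=img("top",'a1'); q,s=img("side",'a2')
b=np.vstack([cv2.resize(p[150:270,80:260],None,fx=3,fy=3),cv2.resize(q[230:310,160:340],None,fx=3,fy=3)])
cv2.imwrite('pics/a3.png',b[:,:,::-1])
E
```

```text
t 3.07 pos [0.4413 0.0566 0.0923] yaw 89.98 F [-0.1 -0.1  0.5] open 0.0594 tilt [-0.004  0.    -1.   ]
 shift units(after turn) [-0.06  0.07  1.77] turn rz units -0.0 q [-0.04 -0.26  2.15  0.    1.26 -1.61]
```

View pics/a3.png

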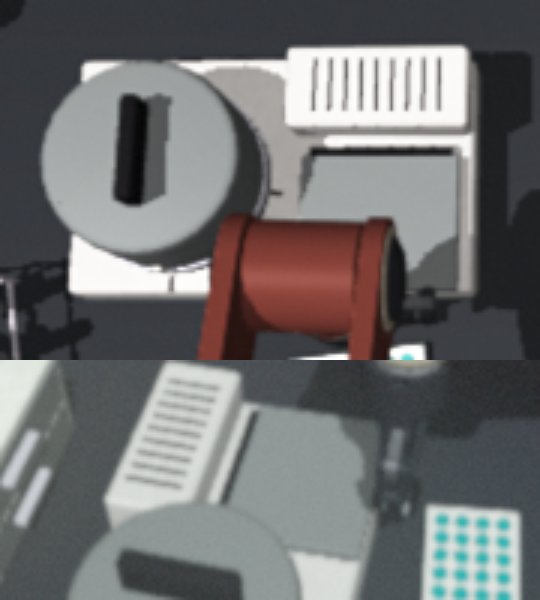

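Fingers straddle the tab as planned. Descend and grip.

Call:
step_arm:
  increments: "0 0.04 0.9 0 0 0; 0 0.03 0.87 0 0 0; 0 0 0 0 0 0; 0 0 0 0 0 0"

```text
t: 3.5
tool_pos: [0.4448, 0.0562, 0.0504]
tool_rot: [2.222, 2.221, 0.0]
contact_force: [0.5, -0.1, -0.2]
opening: 0.0597
```

Call:
step_arm:
  increments: "0 0 0 0 0 0; 0 0 0 0 0 0; 0 0 0 0 0 0; 0 0 0 0 0 0; 0 0 0 0 0 0; 0 0 0 0 0 0; 0 0 0 0 0 0"
  fingers: -1

```text
t: 4.08
tool_pos: [0.4461, 0.0548, 0.0517]
tool_rot: [2.219, 2.217, 0.001]
contact_force: [-0.4, -5.8, 1.1]
opening: 0.0334
```

```bash
python3 - <<'E'
from h import *
go([.443,.055,.048],90)
r=.15;a0=0
prev=np.array([-r,0])
# world arc to 45deg, in 18 rows
n=18
for k in range(1,n+1):
    a=np.radians(46)*k/n; c=np.array([-r*np.cos(a),r*np.sin(a)]); print(((c-prev)/.025).round(2),end=' '); prev=c
E
```

```text
t 4.08 pos [0.4461 0.0548 0.0517] yaw 89.96 F [-0.4 -5.8  1.1] open 0.0334 tilt [ 0.004 -0.003 -1.   ]
 shift units(after turn) [ 0.01 -0.13  0.15] turn rz units -0.01 q [-0.04 -0.19  2.16 -0.    1.17 -1.61]
[0.01 0.27] [0.02 0.27] [0.03 0.27] [0.04 0.26] [0.05 0.26] [0.06 0.26] [0.08 0.26] [0.09 0.25] [0.1  0.25] [0.11 0.24] [0.12 0.24] [0.13 0.23] [0.14 0.23] [0.15 0.22] [0.16 0.21] [0.17 0.21] [0.18 0.2 ] [0.19 0.19]
```

Call:
step_arm:
  increments: "0 0.01 -0.27 0 0 0; 0 0.02 -0.27 0 0 0; 0 0.03 -0.27 0 0 0; 0 0.04 -0.26 0 0 0; 0 0.05 -0.26 0 0 0; 0 0.06 -0.26 0 0 0; 0 0.08 -0.26 0 0 0; 0 0.09 -0.25 0 0 0; 0 0.1 -0.25 0 0 0; 0 0.11 -0.24 0 0 0; 0 0.12 -0.24 0 0 0; 0 0.13 -0.23 0 0 0"

```text
t: 5.08
tool_pos: [0.4654, 0.0547, 0.1255]
tool_rot: [2.221, 2.218, -0.003]
contact_force: [5.0, -5.8, -11.4]
opening: 0.0329
```

Call:
step_arm:
  increments: "0 0.14 -0.23 0 0 0; 0 0.15 -0.22 0 0 0; 0 0.16 -0.21 0 0 0; 0 0.17 -0.21 0 0 0; 0 0.18 -0.2 0 0 0; 0 0.19 -0.19 0 0 0; 0 0 0 0 0 0; 0 0 0 0 0 0"

```text
t: 5.75
tool_pos: [0.4899, 0.0545, 0.1571]
tool_rot: [2.222, 2.218, -0.005]
contact_force: [3.0, -5.7, -7.2]
opening: 0.033
```

```bash
python3 - <<'E'
from h import *
go([.443,.055,.048],90)
p,d=img("top",'a4'); q,s=img("side",'a5')
b=np.vstack([cv2.resize(p[150:270,80:260],None,fx=3,fy=3),cv2.resize(q[210:310,160:340],None,fx=3,fy=3)])
cv2.imwrite('pics/a6.png',b[:,:,::-1])
E
```

```text
t 5.75 pos [0.4899 0.0545 0.1571] yaw 89.91 F [ 3.  -5.7 -7.2] open 0.033 tilt [-0.001 -0.004 -1.   ]
 shift units(after turn) [ 0.02 -1.88  4.36] turn rz units -0.02 q [-0.04 -0.21  1.99 -0.    1.37 -1.61]
```

View pics/a6.png

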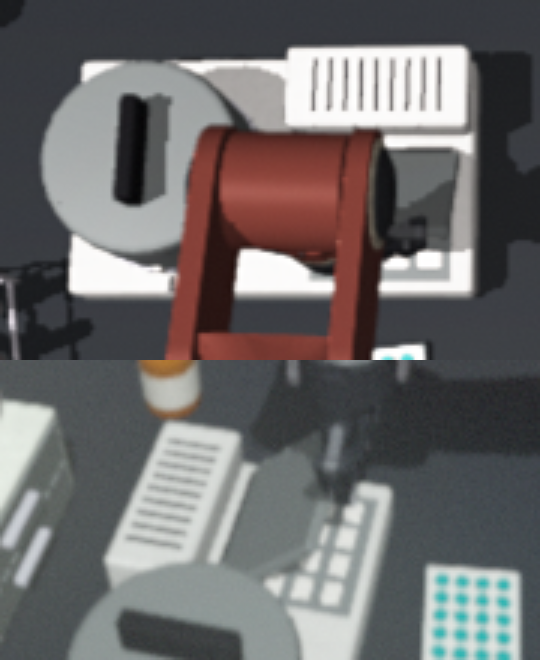

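Call:
step_arm:
  increments: "0 0 0 0 0 0; 0 0 0 0 0 0; 0 0 0 0 0 0; 0 0 0 0 0 0; 0 0 -0.5 0 0 0; 0 0 -1 0 0 0; 0 0 -1 0 0 0; 0 0 -1 0 0 0; 0 0 -1 0 0 0; 0 0 -1 0 0 0; 0 0 0 0 0 0"
  fingers: 0.4

```text
t: 6.77
tool_pos: [0.4927, 0.0562, 0.3031]
tool_rot: [2.216, 2.215, 0.013]
contact_force: [0.2, -0.4, 1.2]
opening: 0.0597
```

```bash
python3 - <<'E'
from h import *
go([.573,.245,.29],90)
p,d=img("top",'a7'); q,s=img("side",'a8')
b=np.vstack([cv2.resize(p[150:270,80:260],None,fx=3,fy=3),cv2.resize(q[210:310,160:340],None,fx=3,fy=3)])
cv2.imwrite('pics/a9.png',b[:,:,::-1])
E
```

```text
t 6.77 pos [0.4927 0.0562 0.3031] yaw 89.97 F [ 0.2 -0.4  1.2] open 0.0597 tilt [ 0.012 -0.    -1.   ]
 shift units(after turn) [7.55 3.21 0.53] turn rz units -0.0 q [-0.04 -0.3   1.82  0.    1.61 -1.61]
```

View pics/a9.png

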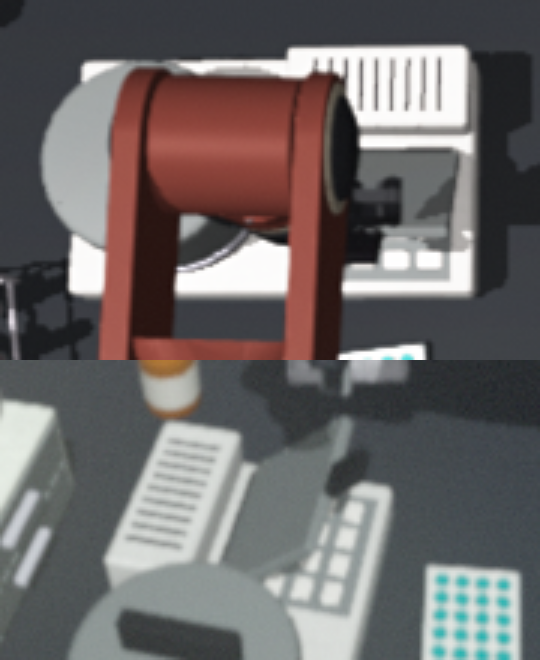

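Call:
step_arm:
  increments: "1 0.4 0 0 0 0; 1 0.4 0 0 0 0; 1 0.4 0 0 0 0; 1 0.4 0 0 0 0; 1 0.4 0 0 0 0; 1 0.4 0 0 0 0; 1 0.4 0 0 0 0; 0.55 0.41 0.5 0 0 0; 0 0 0.9 0 0 0; 0 0 0.9 0 0 0;0 0 0 0 0 0;0 0 0 0 0 0"

```text
t: 7.87
tool_pos: [0.569, 0.2444, 0.2345]
tool_rot: [-2.22, -2.219, 0.008]
contact_force: [0.7, -0.6, 1.3]
opening: 0.0595
```

```bash
python3 - <<'E'
from h import *
go([.573,.245,.18],89)
p,d=img("top",'b1'); q,s=img("side",'b2')
b=np.vstack([cv2.resize(p[150:270,80:260],None,fx=3,fy=3),cv2.resize(q[230:330,160:340],None,fx=3,fy=3)])
cv2.imwrite('pics/b3.png',b[:,:,::-1])
E
```

```text
t 7.87 pos [0.569  0.2444 0.2345] yaw 89.96 F [ 0.7 -0.6  1.3] open 0.0595 tilt [-0.006 -0.002 -1.   ]
 shift units(after turn) [0.03 0.16 2.18] turn rz units 0.17 q [ 0.29  0.04  1.62  0.    1.49 -1.28]
```

View pics/b3.png

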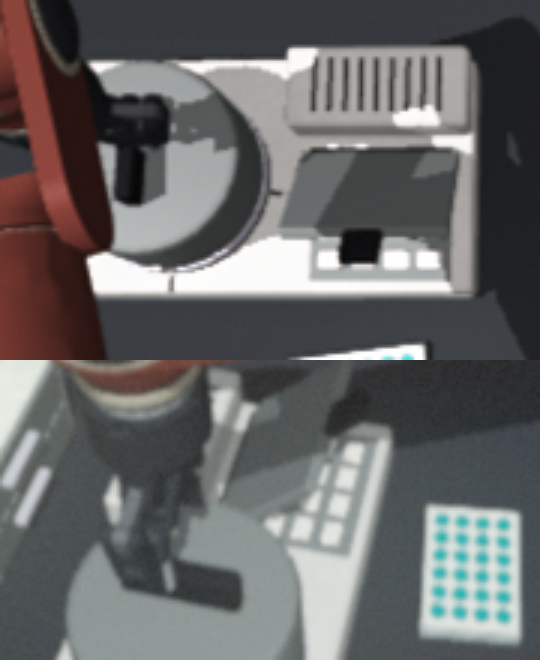

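Call:
step_arm:
  increments: "0 0.16 0.6 0 0 0.17; 0 0 0.8 0 0 0; 0 0 0.78 0 0 0; 0 0 0 0 0 0; 0 0 0 0 0 0; 0 0 0 0 0 0"

```text
t: 8.47
tool_pos: [0.5755, 0.2449, 0.1845]
tool_rot: [2.241, 2.2, 0.003]
contact_force: [0.3, -0.4, 0.6]
opening: 0.0597
```

Call:
step_arm:
  increments: "0 0 0 0 0 0; 0 0 0 0 0 0; 0 0 0 0 0 0; 0 0 0 0 0 0; 0 0 0 0 0 0; 0 0 0 0 0 0; 0 0 0 0 0 0; 0 0 0 0 0 0; 0 0 0 0 0 0"
  fingers: -1
  newtons: 90

```text
t: 9.22
tool_pos: [0.5751, 0.2448, 0.1835]
tool_rot: [2.241, 2.201, 0.002]
contact_force: [1.2, -0.8, 2.0]
opening: 0.0143
```

```bash
python3 - <<'E'
from h import *
go([.573,.245,.18],89)
E
```

```text
t 9.22 pos [0.5751 0.2448 0.1835] yaw 88.97 F [ 1.2 -0.8  2. ] open 0.0143 tilt [ 0.001  0.    -1.   ]
 shift units(after turn) [ 0.01 -0.09  0.14] turn rz units -0.0 q [ 0.28  0.08  1.66 -0.    1.4  -1.27]
```

Call:
step_arm:
  increments: "0 0 0.1 0 0 0; 0 0 0.1 0 0 0; 0 0 0.08 0 0 0; 0 0 0 0 0 0; 0 0 0 0 0 0; 0 0 0 0 0 0"

```text
t: 9.72
tool_pos: [0.5751, 0.2448, 0.1766]
tool_rot: [2.241, 2.201, 0.002]
contact_force: [3.1, -1.7, 5.5]
opening: 0.0141
```

Call:
step_arm:
  increments: "0.005 0 0 0 0 -0.3;0.005 0 0 0 0 -0.5;0.005 0 0 0 0 -0.5;0.005 0 0 0 0 -0.5;0.005 0 0 0 0 -0.5;0 0 0 0 0 0"

```text
t: 10.22
tool_pos: [0.5744, 0.2457, 0.1763]
tool_rot: [-1.971, -2.445, -0.0]
contact_force: [0.2, -0.2, 4.7]
opening: 0.0142
```

```bash
python3 - <<'E'
from h import *
go([.573,.245,.18],173)
print(ctrl.get_obs()['wrist_torque'])
E
```

```text
t 10.22 pos [0.5744 0.2457 0.1763] yaw 102.24 F [ 0.2 -0.2  4.7] open 0.0142 tilt [-0.001  0.001 -1.   ]
 shift units(after turn) [ 0.05 -0.03 -0.15] turn rz units -12.35 q [ 0.28  0.09  1.67  0.    1.39 -1.5 ]
[ 0.00837156 -0.04928394  0.03569953]
```

```bash
python3 - <<'E'
from h import *
p,d=img("top",'b4'); q,s=img("side",'b5')
b=np.vstack([cv2.resize(p[150:270,80:260],None,fx=3,fy=3),cv2.resize(q[270:380,160:340],None,fx=3,fy=3)])
cv2.imwrite('pics/b6.png',b[:,:,::-1])
E
```

```text
(no output)
```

View pics/b6.png

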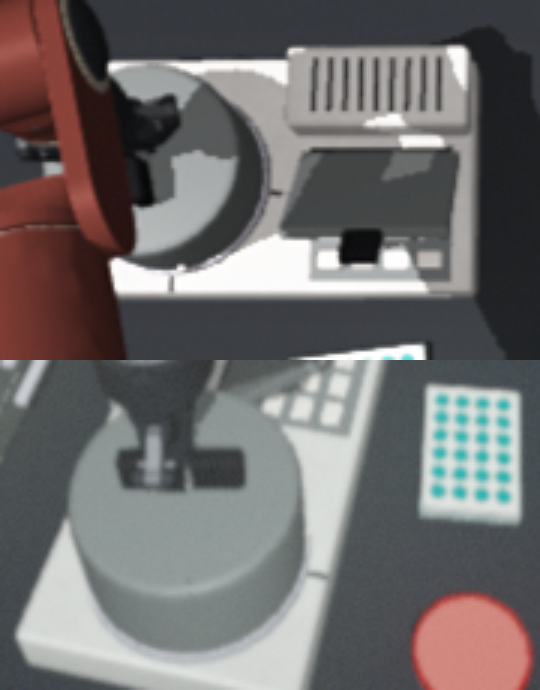

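Call:
step_arm:
  increments: "0.005 0 0 0 0 -0.4;0.005 0 0 0 0 -0.6;0.005 0 0 0 0 -0.6;0.005 0 0 0 0 -0.6;0.005 0 0 0 0 -0.6;0.005 0 0 0 0 -0.6;0.005 0 0 0 0 -0.6;0.005 0 0 0 0 -0.6;0.005 0 0 0 0 -0.6;0.005 0 0 0 0 -0.6;0.005 0 0 0 0 -0.6;0.005 0 0 0 0 -0.6"

```text
t: 11.32
tool_pos: [0.5736, 0.247, 0.1762]
tool_rot: [-1.012, -2.973, -0.001]
contact_force: [-0.7, -0.8, 4.8]
opening: 0.0143
```

Call:
step_arm:
  increments: "0.005 0 0 0 0 -0.6;0.005 0 0 0 0 -0.6;0.005 0 0 0 0 -0.6;0.005 0 0 0 0 -0.6;0.005 0 0 0 0 -0.6;0.005 0 0 0 0 -0.6;0.005 0 0 0 0 -0.6;0.005 0 0 0 0 -0.6;0 0 0 0 0 -0.2;0 0 0 0 0 0;0 0 0 0 0 0"

```text
t: 12.23
tool_pos: [0.5726, 0.2474, 0.1762]
tool_rot: [-0.249, -3.131, -0.001]
contact_force: [0.1, -0.3, 5.2]
opening: 0.0142
```

```bash
python3 - <<'E'
from h import *
go([.573,.247,.1835],172)
print(ctrl.get_obs()['wrist_torque'])
E
```

```text
t 12.23 pos [0.5726 0.2474 0.1762] yaw 170.91 F [ 0.1 -0.3  5.2] open 0.0142 tilt [-0.001  0.001 -1.   ]
 shift units(after turn) [-0.02 -0.01 -0.29] turn rz units -0.19 q [ 0.29  0.09  1.67  0.    1.39 -2.69]
[ 0.09212966 -0.02780679 -0.1505524 ]
```

Call:
step_arm:
  increments: "0 0 0 0 0 -0.3;0 0 0 0 0 0;0 0 -0.15 0 0 0;0 0 -0.15 0 0 0;0 0 -0.2 0 0 0;0 0 -0.2 0 0 0;0 0 0 0 0 0;0 0 0 0 0 0"

```text
t: 12.9
tool_pos: [0.5723, 0.2469, 0.1926]
tool_rot: [-0.201, -3.133, 0.001]
contact_force: [0.3, -0.5, -2.8]
opening: 0.0145
```

Call:
step_arm:
  increments: "0 0 -0.4 0 0 0;0 0 -0.8 0 0 0;0 0 -0.8 0 0 0;0 0 -0.8 0 0 0;0 0 -0.8 0 0 0;0 0 -0.8 0 0 0;0 0 -0.8 0 0 0;0 0 -0.7 0 0 0;0 0 0 0 0 0;0 0 0 0 0 0"

```text
t: 13.73
tool_pos: [0.5733, 0.2472, 0.3421]
tool_rot: [0.202, 3.133, 0.001]
contact_force: [-0.1, -0.1, -3.1]
opening: 0.0141
```

```bash
python3 - <<'E'
from h import *
go([.39,-.14,.34],90)
p,d=img("top",'c1'); q,s=img("side",'c2')
E
```

```text
t 13.73 pos [0.5733 0.2472 0.3421] yaw 172.63 F [-0.1 -0.1 -3.1] open 0.0141 tilt [ 0.002  0.    -1.   ]
 shift units(after turn) [-15.49  -7.33   0.08] turn rz units 14.42 q [ 0.29  0.01  1.48 -0.    1.66 -2.73]
```

View pics/c1.png

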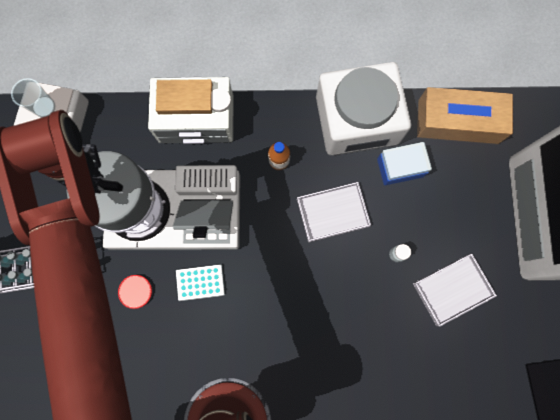

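View pics/c2.png

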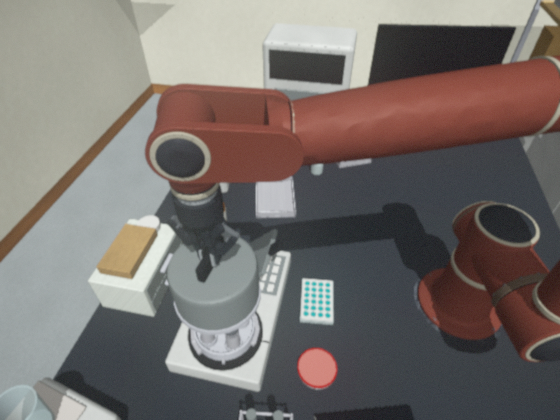

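Call:
step_arm:
  increments: "0 0 0 0 0 1;0 0 0 0 0 1;0 0 0 0 0 1;0 0 0 0 0 1;0 0 0 0 0 1;0 0 0 0 0 1;0 0 0 0 0 1;0 0 0 0 0 1;0 0 0 0 0 1;0 0 0 0 0 1;0 0 0 0 0 1;0 0 0 0 0 1"

```text
t: 14.83
tool_pos: [0.5722, 0.2468, 0.3383]
tool_rot: [-1.941, -2.467, 0.006]
contact_force: [-0.5, 0.1, -3.0]
opening: 0.0146
```

Call:
step_arm:
  increments: "0 0 0 0 0 1;0 0 0 0 0 1;0 0 0 0 0 0.4;-0.9 -0.42 0 0 0 0;-0.9 -0.42 0 0 0 0;-0.9 -0.42 0 0 0 0;-0.9 -0.42 0 0 0 0;-0.9 -0.42 0 0 0 0;-0.9 -0.42 0 0 0 0;-0.9 -0.42 0 0 0 0;-0.9 -0.42 0 0 0 0;-0.9 -0.42 0 0 0 0"

```text
t: 15.83
tool_pos: [0.4775, 0.0435, 0.3387]
tool_rot: [-2.217, -2.222, 0.004]
contact_force: [-0.2, -0.1, -0.6]
opening: 0.0144
```

Call:
step_arm:
  increments: "-0.9 -0.42 0 0 0 0;-0.9 -0.42 0 0 0 0;-0.9 -0.42 0 0 0 0;-0.9 -0.42 0 0 0 0;-0.9 -0.42 0 0 0 0;-0.9 -0.42 0 0 0 0;-0.9 -0.42 0 0 0 0;0 0 0 0 0 0;0 0 0 0 0 0"

```text
t: 16.58
tool_pos: [0.405, -0.1137, 0.3392]
tool_rot: [-2.22, -2.219, 0.001]
contact_force: [0.7, -0.1, -2.3]
opening: 0.0147
```

```bash
python3 - <<'E'
from h import *
go([.39,-.14,.117],90)
E
```

```text
t 16.58 pos [ 0.405  -0.1137  0.3392] yaw 89.98 F [ 0.7 -0.1 -2.3] open 0.0147 tilt [-0.002  0.002 -1.   ]
 shift units(after turn) [-1.05 -0.6   8.89] turn rz units -0.0 q [-0.45 -0.49  1.9   0.    1.74 -2.02]
```

Call:
step_arm:
  increments: "-0.5 -0.3 0.6 0 0 0;-0.55 -0.3 0.9 0 0 0;0 0 1 0 0 0;0 0 1 0 0 0;0 0 1 0 0 0;0 0 1 0 0 0;0 0 1 0 0 0;0 0 1 0 0 0;0 0 0.6 0 0 0;0 0 0.3 0 0 0;0 0 0 0 0 0;0 0 0 0 0 0"

```text
t: 17.58
tool_pos: [0.391, -0.139, 0.131]
tool_rot: [-2.218, -2.224, -0.0]
contact_force: [1.0, 0.6, -1.5]
opening: 0.0146
```

```bash
python3 - <<'E'
from h import *
go([.39,-.14,.1145],90)
E
```

```text
t 17.58 pos [ 0.391 -0.139  0.131] yaw 90.18 F [ 1.   0.6 -1.5] open 0.0146 tilt [-0.  0. -1.]
 shift units(after turn) [-0.04 -0.04  0.66] turn rz units 0.03 q [-0.52 -0.41  2.18  0.    1.36 -2.1 ]
```

Call:
step_arm:
  increments: "0 0 0.3 0 0 0;0 0 0.2 0 0 0;0 0 0.1 0 0 0;0 0 0.08 0 0 0;0 0 0 0 0 0;0 0 0 0 0 0"

```text
t: 18.08
tool_pos: [0.3912, -0.1399, 0.1155]
tool_rot: [2.219, 2.223, -0.0]
contact_force: [-3.6, 1.2, 5.8]
opening: 0.0147
```

Resting on the bench. Release and rise.

Call:
step_arm:
  increments: "0 0 0 0 0 0;0 0 0 0 0 0;0 0 0 0 0 0;0 0 0 0 0 0;0 0 0 0 0 0;0 0 -0.5 0 0 0;0 0 -1 0 0 0;0 0 -1 0 0 0;0 0 -1 0 0 0;0 0 -1 0 0 0;0 0 -1 0 0 0;0 0 -1 0 0 0"
  fingers: 0.1
  newtons: 40

```text
t: 19.08
tool_pos: [0.3907, -0.1395, 0.2777]
tool_rot: [2.219, 2.224, 0.0]
contact_force: [0.2, -0.0, -0.0]
opening: 0.047
```

```bash
python3 - <<'E'
from h import *
go([.573,.245,.29],90)
p,d=img("top",'d1'); q,s=img("side",'d2')
b=cv2.resize(p[150:260,90:250],None,fx=5,fy=5,interpolation=cv2.INTER_CUBIC)
cv2.imwrite('pics/d3.png',b[:,:,::-1])
b=cv2.resize(q[230:390,165:325],None,fx=3.7,fy=3.7,interpolation=cv2.INTER_CUBIC)
cv2.imwrite('pics/d4.png',b[:,:,::-1])
E
```

```text
t 19.08 pos [ 0.3907 -0.1395  0.2777] yaw 90.13 F [ 0.2 -0.  -0. ] open 0.047 tilt [ 0. -0. -1.]
 shift units(after turn) [15.38  7.29 -0.49] turn rz units 0.02 q [-0.52 -0.51  2.01  0.    1.64 -2.1 ]
```

View pics/d1.png

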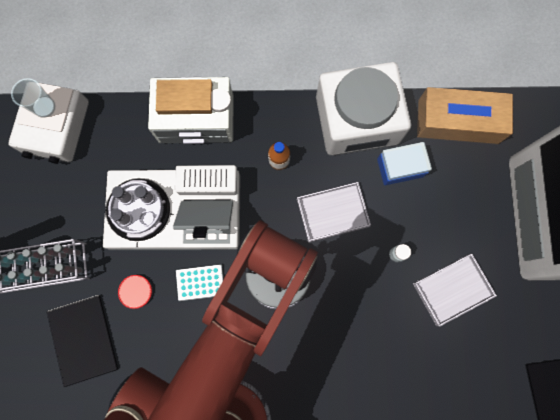

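View pics/d3.png

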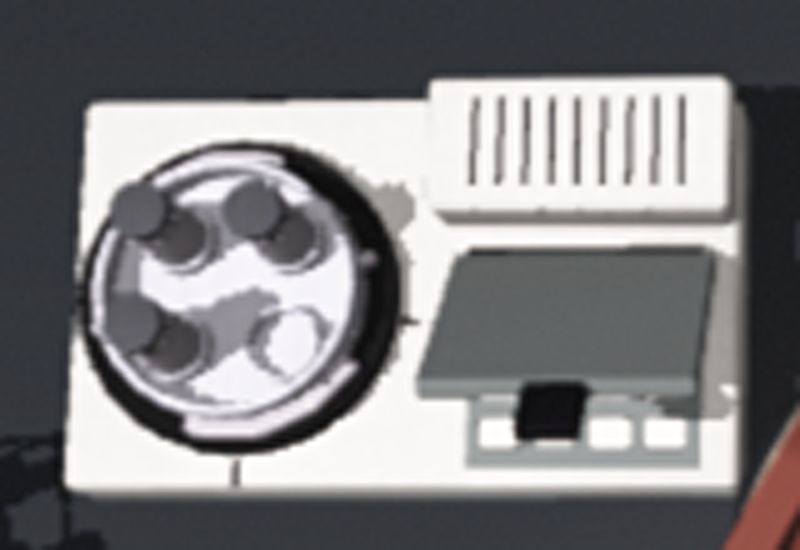

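View pics/d4.png

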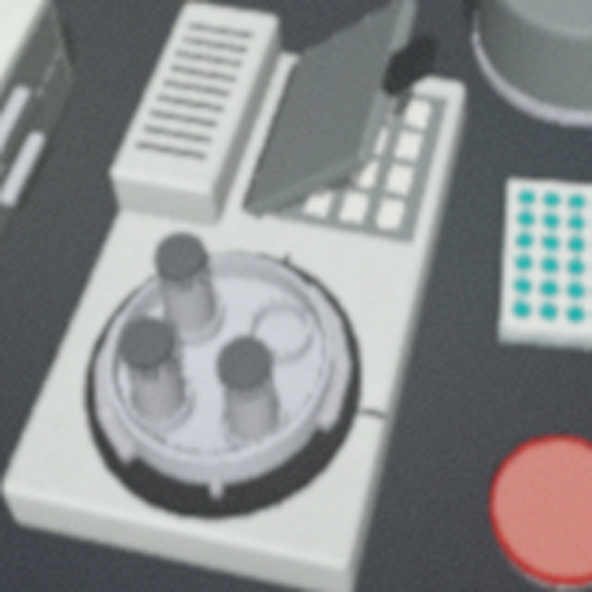

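```bash
cat > m.py <<'E'
from h import *
p,d=img("top",'e1'); q,s=img("side",'e2')
T=lambda x,y:(90+x/5-.5+.1,150+y/5-.5+.1)
S=lambda x,y:(165+x/3.7-.4,230+y/3.7-.4)
for n,a,b in [('jA',(138,210),(150,343)),('jB',(252,208),(183,257)),('jC',(132,320),(246,363)),('panel+y',(420,390),(362,163)),('panel hinge+y',(460,250),(247,212)),('tabmid end',(550,438),(395,90))]:
    print(n,tri(d,T(*a),s,S(*b)), plane(d,*T(*a),.156).round(4), plane(s,*S(*b),.156).round(4))
E
python3 m.py
```

```text
jA (array([0.60095988, 0.27369417, 0.14988246]), np.float64(0.0014855887746180103)) [0.6003 0.2717 0.156 ] [0.5983 0.2768 0.156 ]
jB (array([0.60109759, 0.2145511 , 0.14915149]), np.float64(0.0022470769626818108)) [0.6006 0.2127 0.156 ] [0.5978 0.2185 0.156 ]
jC (array([0.5428091 , 0.27403984, 0.14950671]), np.float64(0.0018158289238782964)) [0.5425 0.2719 0.156 ] [0.5403 0.2773 0.156 ]
panel+y (array([0.50707534, 0.12460875, 0.14948282]), np.float64(0.0029052853006807516)) [0.5046 0.1231 0.156 ] [0.5073 0.129  0.156 ]
panel hinge+y (array([0.59525161, 0.12289237, 0.06540069]), np.float64(0.0027183523382992387)) [0.5772 0.1045 0.156 ] [0.569  0.1797 0.156 ]
tabmid end (array([0.49091798, 0.05885503, 0.14522464]), np.float64(0.020287375025937426)) [0.4793 0.0563 0.156 ] [0.4993 0.0666 0.156 ]
```

```bash
python3 - <<'E'
from h import *
go([.6005,.2145,.26],45)
E
```

```text
t 19.28 pos [ 0.3911 -0.1397  0.2771] yaw 90.13 F [ 0.5  0.  -0.4] open 0.0473 tilt [ 0.001 -0.001 -1.   ]
 shift units(after turn) [15.94 -4.1   0.68] turn rz units 7.88 q [-0.52 -0.51  2.01 -0.    1.64 -2.1 ]
```

Call:
step_arm:
  increments: "0 0 0 0 0 0.8;0 0 0 0 0 1;0 0 0 0 0 1;0 0 0 0 0 1;0 0 0 0 0 1;0 0 0 0 0 1;0 0 0 0 0 1;0 0 0 0 0 1;0 0 0 0 0 0.07;0 0 0 0 0 0"

```text
t: 20.12
tool_pos: [0.3903, -0.1392, 0.2749]
tool_rot: [-2.899, -1.205, 0.003]
contact_force: [0.4, -0.1, -0.1]
opening: 0.0473
```

```bash
python3 - <<'E'
from h import *
go([.6005,.2145,.26],45)
p,d=img("top",'e3'); q,s=img("side",'e4')
E
```

```text
t 20.12 pos [ 0.3903 -0.1392  0.2749] yaw 45.16 F [ 0.4 -0.1 -0.1] open 0.0473 tilt [-0.002  0.001 -1.   ]
 shift units(after turn) [15.95 -4.06  0.6 ] turn rz units 0.03 q [-0.52 -0.5   2.01  0.    1.64 -1.31]
```

View pics/e4.png

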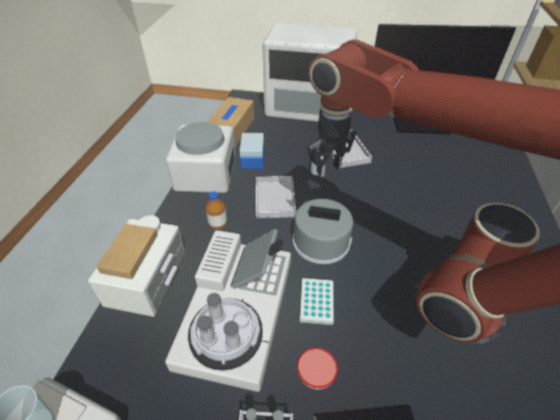

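Call:
step_arm:
  increments: "0.95 -0.24 0 0 0 0;0.95 -0.24 0 0 0 0;0.95 -0.24 0 0 0 0;0.95 -0.24 0 0 0 0;0.95 -0.24 0 0 0 0;0.95 -0.24 0 0 0 0;0.95 -0.24 0 0 0 0;0.95 -0.24 0 0 0 0;0.95 -0.24 0 0 0 0;0.95 -0.24 0 0 0 0;0.95 -0.24 0 0 0 0;0.95 -0.24 0 0 0 0"

```text
t: 21.22
tool_pos: [0.5417, 0.1142, 0.2761]
tool_rot: [-2.901, -1.206, 0.001]
contact_force: [-0.3, 0.6, 0.5]
opening: 0.047
```

Call:
step_arm:
  increments: "0.95 -0.24 0 0 0 0;0.95 -0.24 0 0 0 0;0.95 -0.24 0 0 0 0;0.95 -0.24 0 0 0 0;0.75 -0.2 0.4 0 0 0;0 0 0.6 0 0 0;0 0 0.6 0 0 0;0 0 0.6 0 0 0;0 0 0 0 0 0;0 0 0 0 0 0"

```text
t: 22.05
tool_pos: [0.5999, 0.2129, 0.2193]
tool_rot: [-2.902, -1.202, 0.006]
contact_force: [0.1, -0.1, 0.4]
opening: 0.0468
```

```bash
python3 - <<'E'
from h import *
go([.6005,.2145,.110],45)
p,d=img("top",'f1'); q,s=img("side",'f2')
b=cv2.resize(q[250:380,165:325],None,fx=3.7,fy=3.7,interpolation=cv2.INTER_CUBIC)
cv2.imwrite('pics/f3.png',b[:,:,::-1])
E
```

```text
t 22.05 pos [0.5999 0.2129 0.2193] yaw 45.0 F [ 0.1 -0.1  0.4] open 0.0468 tilt [-0.004 -0.001 -1.   ]
 shift units(after turn) [ 0.06 -0.03  4.37] turn rz units -0.0 q [ 0.22  0.09  1.59 -0.    1.46 -0.56]
```

View pics/f3.png

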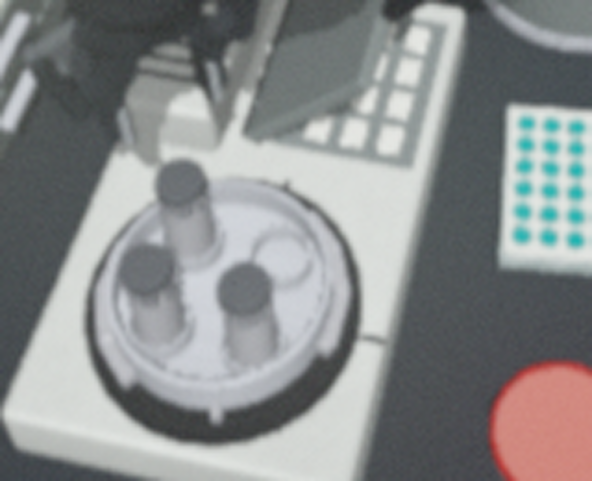

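Call:
step_arm:
  increments: "0.06 -0.03 0.8 0 0 0;0 0 0.9 0 0 0;0 0 0.9 0 0 0;0 0 0.9 0 0 0;0 0 0.87 0 0 0;0 0 0 0 0 0;0 0 0 0 0 0"

```text
t: 22.73
tool_pos: [0.6014, 0.2152, 0.1122]
tool_rot: [-2.902, -1.203, 0.002]
contact_force: [-0.3, 0.5, 1.6]
opening: 0.0468
```

Call:
step_arm:
  increments: "0 0 0 0 0 0;0 0 0 0 0 0;0 0 0 0 0 0;0 0 0 0 0 0;0 0 0 0 0 0;0 0 0 0 0 0"
  fingers: -1

```text
t: 23.23
tool_pos: [0.6033, 0.2158, 0.1151]
tool_rot: [2.901, 1.203, 0.006]
contact_force: [-0.9, -0.4, 7.3]
opening: 0.0311
```

```bash
python3 - <<'E'
from h import *
go([.6005,.2145,.110],45)
E
```

```text
t 23.23 pos [0.6033 0.2158 0.1151] yaw 45.03 F [-0.9 -0.4  7.3] open 0.0311 tilt [ 0.004  0.001 -1.   ]
 shift units(after turn) [-0.11 -0.04  0.2 ] turn rz units 0.01 q [ 0.23  0.18  1.67 -0.    1.28 -0.56]
```

Call:
step_arm:
  increments: "0 0 -0.4 0 0 0;0 0 -0.8 0 0 0;0 0 -1 0 0 0;0 0 -1 0 0 0;0 0 -1 0 0 0;0 0 -1 0 0 0;0 0 -1 0 0 0;0 0 -0.6 0 0 0;0 0 0 0 0 0"

```text
t: 23.98
tool_pos: [0.6033, 0.216, 0.2876]
tool_rot: [2.901, 1.203, 0.012]
contact_force: [1.1, 0.4, -1.2]
opening: 0.0312
```

Call:
step_arm:
  increments: "0 0 0 0 0 1;0 0 0 0 0 1;0 0 0 0 0 1;0 0 0 0 0 1;0 0 0 0 0 1;0 0 0 0 0 0.7;0 0 0 0 0 0"

```text
t: 24.57
tool_pos: [0.6008, 0.2154, 0.2798]
tool_rot: [3.123, 0.337, -0.006]
contact_force: [-0.9, -0.4, -1.6]
opening: 0.0309
```

```bash
python3 - <<'E'
from h import *
go([.577,-.355,.28],12)
p,d=img("top",'g1'); q,s=img("side",'g2')
E
```

```text
t 24.57 pos [0.6008 0.2154 0.2798] yaw 12.31 F [-0.9 -0.4 -1.6] open 0.0309 tilt [-0.004 -0.001 -1.   ]
 shift units(after turn) [-5.680e+00  2.212e+01 -1.000e-02] turn rz units 0.05 q [0.23 0.06 1.52 0.   1.56 0.01]
```

View pics/g2.png

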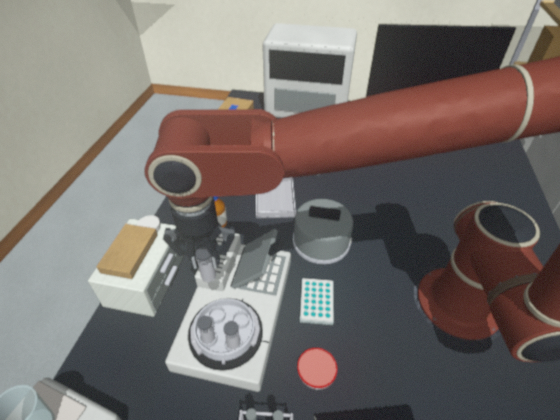

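Call:
step_arm:
  increments: "-0.12 0.46 0 0 0 0;-0.25 0.95 0 0 0 0;-0.25 0.95 0 0 0 0;-0.25 0.95 0 0 0 0;-0.25 0.95 0 0 0 0;-0.25 0.95 0 0 0 0;-0.25 0.95 0 0 0 0;-0.25 0.95 0 0 0 0;-0.25 0.95 0 0 0 0;-0.25 0.95 0 0 0 0;-0.25 0.95 0 0 0 0;-0.25 0.95 0 0 0 0"

```text
t: 25.67
tool_pos: [0.5894, -0.0682, 0.2821]
tool_rot: [3.123, 0.34, -0.001]
contact_force: [0.6, 0.4, -1.0]
opening: 0.031
```

Call:
step_arm:
  increments: "-0.25 0.95 0 0 0 0;-0.25 0.95 0 0 0 0;-0.25 0.95 0 0 0 0;-0.25 0.95 0 0 0 0;-0.25 0.95 0 0 0 0;-0.25 0.95 0 0 0 0;-0.25 0.95 0 0 0 0;-0.25 0.95 0 0 0 0;-0.25 0.95 0 0 0 0;-0.25 0.95 0 0 0 0;-0.25 0.95 0 0 0 0;-0.2 0.75 0 0 0 0"

```text
t: 26.67
tool_pos: [0.577, -0.3579, 0.2819]
tool_rot: [3.123, 0.338, -0.001]
contact_force: [-0.0, -0.0, -1.4]
opening: 0.0311
```

Call:
step_arm:
  increments: "0 0 0 0 0 0;0 0 0.5 0 0 0;0 0 1 0 0 0;0 0 1 0 0 0;0 0 1 0 0 0;0 0 1 0 0 0;0 0 1 0 0 0;0 0 1 0 0 0;0 0 1 0 0 0;0 0 0.5 0 0 0;0 0 0.3 0 0 0;0 0 0 0 0 0"

```text
t: 27.67
tool_pos: [0.5771, -0.3541, 0.0725]
tool_rot: [-3.12, -0.34, 0.004]
contact_force: [-0.8, -0.4, -1.3]
opening: 0.0311
```

```bash
python3 - <<'E'
from h import *
go([.577,-.355,.043],12)
p,d=img("top",'h1'); q,s=img("side",'h2')
b=np.vstack([cv2.resize(p[160:270,270:430],None,fx=3,fy=3),cv2.resize(q[100:240,220:380],None,fx=3,fy=3)])
cv2.imwrite('pics/h3.png',b[:,:,::-1])
E
```

```text
t 27.67 pos [ 0.5771 -0.3541  0.0725] yaw 12.42 F [-0.8 -0.4 -1.3] open 0.0311 tilt [-0.003  0.002 -1.   ]
 shift units(after turn) [-0.01  0.03  1.18] turn rz units 0.07 q [-0.66  0.31  1.6   0.    1.24 -0.88]
```

View pics/h3.png

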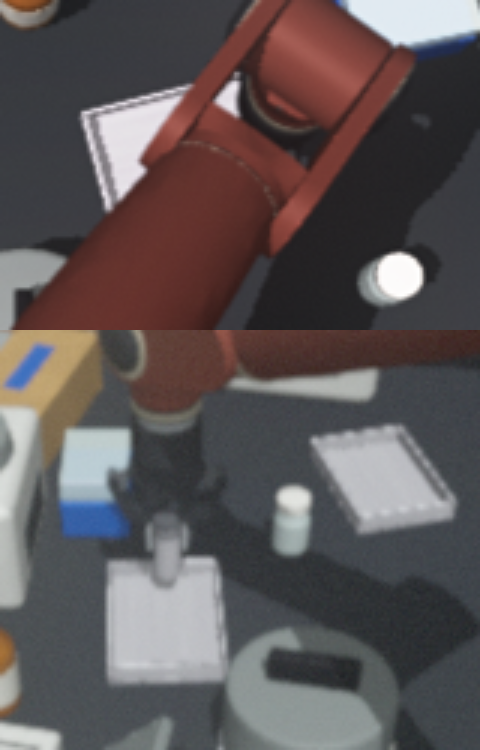

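Call:
step_arm:
  increments: "0 0 0.5 0 0 0;0 0 0.3 0 0 0;0 0 0.15 0 0 0;0 0 0.1 0 0 0;0 0 0 0 0 0;0 0 0 0 0 0"

```text
t: 28.27
tool_pos: [0.578, -0.3556, 0.0484]
tool_rot: [-3.123, -0.339, 0.0]
contact_force: [0.4, 0.5, -2.0]
opening: 0.031
```

Call:
step_arm:
  increments: "0 0 0.1 0 0 0;0 0 0.06 0 0 0;0 0 0 0 0 0;0 0 0 0 0 0"

```text
t: 28.6
tool_pos: [0.578, -0.3555, 0.0445]
tool_rot: [-3.123, -0.339, 0.0]
contact_force: [-0.5, -0.3, -1.1]
opening: 0.0308
```

Call:
step_arm:
  increments: "0 0 0.06 0 0 0;0 0 0.04 0 0 0;0 0 0 0 0 0;0 0 0 0 0 0"

```text
t: 28.93
tool_pos: [0.5784, -0.3559, 0.0431]
tool_rot: [3.123, 0.339, 0.001]
contact_force: [-3.1, 1.9, 5.2]
opening: 0.031
```

Call:
step_arm:
  increments: "0 0 0 0 0 0;0 0 0 0 0 0;0 0 0 0 0 0;0 0 0 0 0 0;0 0 -0.3 0 0 0;0 0 -0.8 0 0 0;0 0 -1 0 0 0;0 0 -1 0 0 0;0 0 -1 0 0 0;0 0 -1 0 0 0;0 0 -1 0 0 0;0 0 -1 0 0 0"
  fingers: 0.1

```text
t: 29.93
tool_pos: [0.578, -0.3555, 0.2214]
tool_rot: [3.123, 0.339, 0.001]
contact_force: [0.4, -0.2, -0.6]
opening: 0.047
```

```bash
python3 - <<'E'
from h import *
go([.6005,.274,.23],12)
q,s=img("side",'i2')
b=cv2.resize(q[100:400,160:400],None,fx=2.4,fy=2)
cv2.imwrite('pics/i3.png',b[:,:,::-1])
E
```

```text
t 29.93 pos [ 0.578  -0.3555  0.2214] yaw 12.38 F [ 0.4 -0.2 -0.6] open 0.047 tilt [ 0.001 -0.    -1.   ]
 shift units(after turn) [  6.12 -24.44  -0.34] turn rz units 0.07 q [-0.66  0.18  1.49  0.    1.47 -0.88]
```

View pics/i3.png

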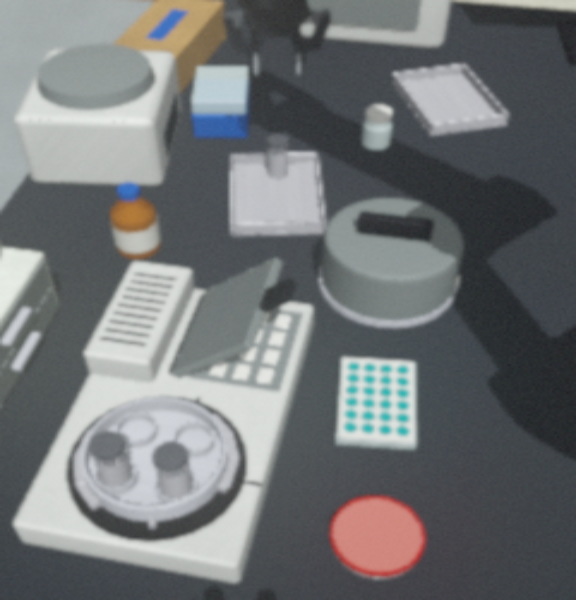

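Call:
step_arm:
  increments: "0.12 -0.48 0 0 0 0;0.24 -0.96 0 0 0 0;0.24 -0.96 0 0 0 0;0.24 -0.96 0 0 0 0;0.24 -0.96 0 0 0 0;0.24 -0.96 0 0 0 0;0.24 -0.96 0 0 0 0;0.24 -0.96 0 0 0 0;0.24 -0.96 0 0 0 0;0.24 -0.96 0 0 0 0;0.24 -0.96 0 0 0 0;0.24 -0.96 0 0 0 0"

```text
t: 30.98
tool_pos: [0.5852, -0.0691, 0.2179]
tool_rot: [-3.122, -0.339, 0.004]
contact_force: [-0.5, -0.2, -0.7]
opening: 0.0468
```

Call:
step_arm:
  increments: "0.24 -0.96 0 0 0 0;0.24 -0.96 0 0 0 0;0.24 -0.96 0 0 0 0;0.24 -0.96 0 0 0 0;0.24 -0.96 0 0 0 0;0.24 -0.96 0 0 0 0;0.24 -0.96 0 0 0 0;0.24 -0.96 0 0 0 0;0.24 -0.96 0 0 0 0;0.24 -0.96 0 0 0 0;0.24 -0.96 0 0 0 0;0.24 -0.96 0 0 0 0"

```text
t: 31.98
tool_pos: [0.5934, 0.2272, 0.2179]
tool_rot: [3.123, 0.339, -0.004]
contact_force: [0.6, 0.4, -0.5]
opening: 0.0477
```

Call:
step_arm:
  increments: "0.24 -0.96 0 0 0 0;0.24 -0.96 0 0 0 0;0 0 0 0 0 -1;0 0 0 0 0 -1;0 0 0 0 0 -1;0 0 0 0 0 -1;0 0 0 0 0 -1;0 0 0 0 0 -0.7;0 0 0 0 0 0"

```text
t: 32.73
tool_pos: [0.595, 0.2753, 0.2179]
tool_rot: [-2.901, -1.205, 0.004]
contact_force: [0.1, -1.6, -0.5]
opening: 0.0471
```

```bash
python3 - <<'E'
from h import *
go([.602,.275,.110],45)
q,s=img("side",'j2')
b=cv2.resize(q[250:380,165:325],None,fx=3.7,fy=3.7,interpolation=cv2.INTER_CUBIC)
cv2.imwrite('pics/j3.png',b[:,:,::-1])
E
```

```text
t 32.73 pos [0.595  0.2753 0.2179] yaw 45.12 F [ 0.1 -1.6 -0.5] open 0.0471 tilt [-0.003 -0.001 -1.   ]
 shift units(after turn) [0.19 0.21 4.32] turn rz units 0.02 q [ 0.32  0.13  1.55  0.    1.46 -0.47]
```

View pics/j3.png

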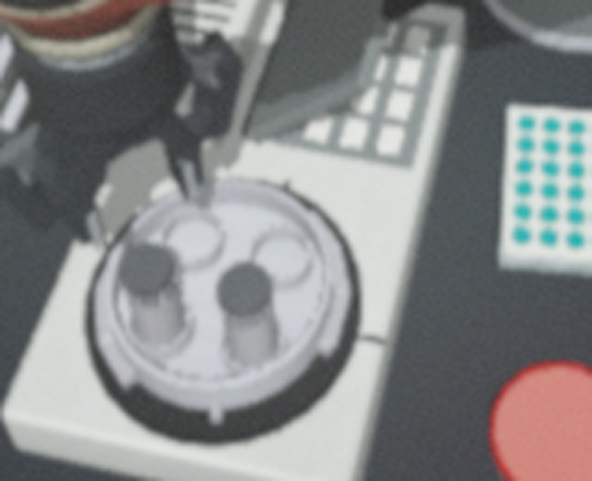

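Call:
step_arm:
  increments: "0.19 0.21 0.7 0 0 0;0 0 0.9 0 0 0;0 0 0.9 0 0 0;0 0 0.9 0 0 0;0 0 0.87 0 0 0;0 0 0 0 0 0;0 0 0 0 0 0"

```text
t: 33.37
tool_pos: [0.6017, 0.2744, 0.1107]
tool_rot: [-2.902, -1.201, 0.007]
contact_force: [-1.5, 0.1, -0.0]
opening: 0.0471
```

Call:
step_arm:
  increments: "0 0 0 0 0 0;0 0 0 0 0 0;0 0 0 0 0 0;0 0 0 0 0 0;0 0 0 0 0 0;0 0 0 0 0 0"
  fingers: -1

```text
t: 33.87
tool_pos: [0.6041, 0.275, 0.1145]
tool_rot: [2.902, 1.203, 0.003]
contact_force: [-1.7, -0.0, 3.7]
opening: 0.0314
```

Call:
step_arm:
  increments: "0 0 -0.4 0 0 0;0 0 -0.8 0 0 0;0 0 -1 0 0 0;0 0 -1 0 0 0;0 0 -1 0 0 0;0 0 -1 0 0 0;0 0 -1 0 0 0;0 0 -0.5 0 0 0;0 0 0 0 0 0"

```text
t: 34.62
tool_pos: [0.605, 0.2752, 0.2852]
tool_rot: [2.901, 1.203, 0.012]
contact_force: [-0.1, -0.1, -1.3]
opening: 0.0311
```

Call:
step_arm:
  increments: "0 0 0 0 0 1;0 0 0 0 0 1;0 0 0 0 0 1;0 0 0 0 0 1;0 0 0 0 0 1;0 0 0 0 0 0.75;0 0 0 0 0 0"

```text
t: 35.2
tool_pos: [0.6026, 0.2743, 0.2776]
tool_rot: [3.124, 0.329, -0.006]
contact_force: [-0.3, 0.4, -1.5]
opening: 0.0313
```

```bash
python3 - <<'E'
from h import *
go([.564,-.3015,.28],12)
q,s=img("side",'k2')
b=cv2.resize(q[180:380,145:345],None,fx=2.5,fy=2.5,interpolation=cv2.INTER_CUBIC)
cv2.imwrite('pics/k3.png',b[:,:,::-1])
E
```

```text
t 35.2 pos [0.6026 0.2743 0.2776] yaw 12.02 F [-0.3  0.4 -1.5] open 0.0313 tilt [-0.004 -0.001 -1.   ]
 shift units(after turn) [-6.3  22.21 -0.1 ] turn rz units 0.0 q [ 0.31  0.12  1.47 -0.    1.56  0.11]
```

View pics/k3.png

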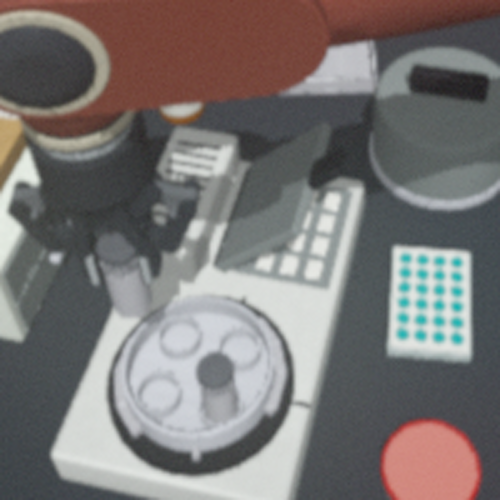

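Call:
step_arm:
  increments: "-0.13 0.47 0 0 0 0;-0.27 0.95 0 0 0 0;-0.27 0.95 0 0 0 0;-0.27 0.95 0 0 0 0;-0.27 0.95 0 0 0 0;-0.27 0.95 0 0 0 0;-0.27 0.95 0 0 0 0;-0.27 0.95 0 0 0 0;-0.27 0.95 0 0 0 0;-0.27 0.95 0 0 0 0;-0.27 0.95 0 0 0 0;-0.27 0.95 0 0 0 0"

```text
t: 36.25
tool_pos: [0.584, -0.0104, 0.2798]
tool_rot: [3.124, 0.333, -0.001]
contact_force: [-0.2, 0.1, -1.2]
opening: 0.0313
```

Call:
step_arm:
  increments: "-0.27 0.95 0 0 0 0;-0.27 0.95 0 0 0 0;-0.27 0.95 0 0 0 0;-0.27 0.95 0 0 0 0;-0.27 0.95 0 0 0 0;-0.27 0.95 0 0 0 0;-0.27 0.95 0 0 0 0;-0.27 0.95 0 0 0 0;-0.27 0.95 0 0 0 0;-0.27 0.95 0 0 0 0;-0.27 0.95 0 0 0 0;-0.2 0.85 0 0 0 0"

```text
t: 37.25
tool_pos: [0.5652, -0.3034, 0.2797]
tool_rot: [-3.124, -0.332, 0.002]
contact_force: [0.5, 0.6, -1.6]
opening: 0.031
```

Call:
step_arm:
  increments: "0 0 0 0 0 0;0 0 0.5 0 0 0;0 0 1 0 0 0;0 0 1 0 0 0;0 0 1 0 0 0;0 0 1 0 0 0;0 0 1 0 0 0;0 0 1 0 0 0;0 0 1 0 0 0;0 0 0.5 0 0 0;0 0 0.3 0 0 0;0 0 0 0 0 0"

```text
t: 38.25
tool_pos: [0.5652, -0.3, 0.0705]
tool_rot: [-3.121, -0.332, 0.005]
contact_force: [0.1, -0.8, -1.6]
opening: 0.0311
```

```bash
python3 - <<'E'
from h import *
go([.564,-.3015,.043],12)
q,s=img("side",'l2')
b=cv2.resize(q[100:240,220:380],None,fx=3.5,fy=3.5)
cv2.imwrite('pics/l3.png',b[:,:,::-1])
E
```

```text
t 38.25 pos [ 0.5652 -0.3     0.0705] yaw 12.14 F [ 0.1 -0.8 -1.6] open 0.0311 tilt [-0.003  0.002 -1.   ]
 shift units(after turn) [-0.06  0.05  1.1 ] turn rz units 0.02 q [-0.6   0.23  1.69  0.    1.22 -0.82]
```

View pics/l3.png

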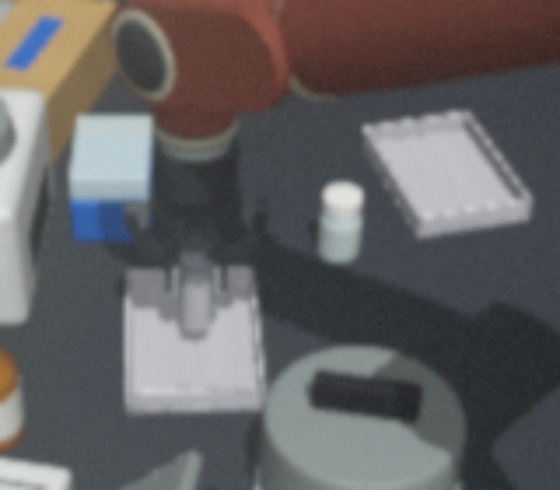

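Call:
step_arm:
  increments: "0 0 0.5 0 0 0;0 0 0.25 0 0 0;0 0 0.15 0 0 0;0 0 0.08 0 0 0;0 0 0.06 0 0 0;0 0 0.04 0 0 0;0 0 0 0 0 0;0 0 0 0 0 0"

```text
t: 38.97
tool_pos: [0.5667, -0.3015, 0.0461]
tool_rot: [3.124, 0.331, 0.001]
contact_force: [-0.3, 0.3, -1.2]
opening: 0.0309
```

Call:
step_arm:
  increments: "0 0 0.06 0 0 0;0 0 0.06 0 0 0;0 0 0.04 0 0 0;0 0 0 0 0 0;0 0 0 0 0 0"

```text
t: 39.38
tool_pos: [0.5666, -0.3015, 0.0425]
tool_rot: [3.124, 0.331, 0.0]
contact_force: [-1.8, 1.1, 3.9]
opening: 0.0312
```

Call:
step_arm:
  increments: "0 0 0 0 0 0;0 0 0 0 0 0;0 0 0 0 0 0;0 0 0 0 0 0;0 0 -0.3 0 0 0;0 0 -0.8 0 0 0;0 0 -1 0 0 0;0 0 -1 0 0 0;0 0 -1 0 0 0;0 0 -1 0 0 0;0 0 -1 0 0 0;0 0 -1 0 0 0"
  fingers: 0.1

```text
t: 40.38
tool_pos: [0.5664, -0.3012, 0.2212]
tool_rot: [3.124, 0.331, 0.001]
contact_force: [0.8, -0.4, -0.7]
opening: 0.0471
```

```bash
python3 - <<'E'
from h import *
go([.543,.275,.22],12)
q,s=img("side",'n2')
b=cv2.resize(q[100:400,160:400],None,fx=2.4,fy=2)
cv2.imwrite('pics/n3.png',b[:,:,::-1])
E
```

```text
t 40.38 pos [ 0.5664 -0.3012  0.2212] yaw 12.09 F [ 0.8 -0.4 -0.7] open 0.0471 tilt [ 0.001 -0.    -1.   ]
 shift units(after turn) [  3.88 -22.74   0.05] turn rz units 0.02 q [-0.6   0.1   1.58  0.    1.46 -0.82]
```

View pics/n3.png

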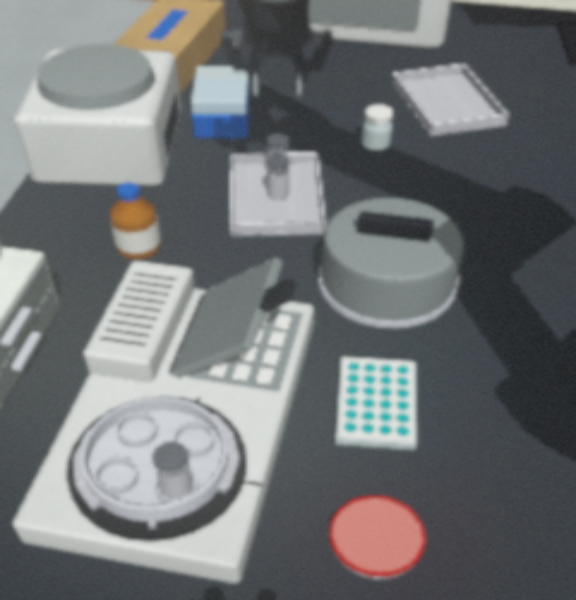

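Call:
step_arm:
  increments: "0.08 -0.47 0 0 0 0;0.16 -0.95 0 0 0 0;0.16 -0.95 0 0 0 0;0.16 -0.95 0 0 0 0;0.16 -0.95 0 0 0 0;0.16 -0.95 0 0 0 0;0.16 -0.95 0 0 0 0;0.16 -0.95 0 0 0 0;0.16 -0.95 0 0 0 0;0.16 -0.95 0 0 0 0;0.16 -0.95 0 0 0 0;0.16 -0.95 0 0 0 0"

```text
t: 41.43
tool_pos: [0.553, -0.0228, 0.2177]
tool_rot: [-3.123, -0.331, 0.004]
contact_force: [0.1, -0.4, -0.4]
opening: 0.0471
```

Call:
step_arm:
  increments: "0.16 -0.95 0 0 0 0;0.16 -0.95 0 0 0 0;0.16 -0.95 0 0 0 0;0.16 -0.95 0 0 0 0;0.16 -0.95 0 0 0 0;0.16 -0.95 0 0 0 0;0.16 -0.95 0 0 0 0;0.16 -0.95 0 0 0 0;0.16 -0.95 0 0 0 0;0.16 -0.95 0 0 0 0;0.16 -0.95 0 0 0 0;0.2 -0.95 0 0 0 0"

```text
t: 42.43
tool_pos: [0.5409, 0.2656, 0.2177]
tool_rot: [3.124, 0.331, -0.004]
contact_force: [0.5, -0.7, 0.0]
opening: 0.0474
```

Call:
step_arm:
  increments: "0.08 -0.4 0 0 0 0;0 0 0 0 0 -1;0 0 0 0 0 -1;0 0 0 0 0 -1;0 0 0 0 0 -1;0 0 0 0 0 -1;0 0 0 0 0 -0.73;0 0 0 0 0 0"

```text
t: 43.1
tool_pos: [0.5415, 0.274, 0.2181]
tool_rot: [2.903, 1.202, -0.003]
contact_force: [0.7, -0.1, 0.3]
opening: 0.0473
```

```bash
python3 - <<'E'
from h import *
go([.5435,.275,.110],45)
q,s=img("side",'o2')
b=cv2.resize(q[250:380,165:325],None,fx=3.7,fy=3.7,interpolation=cv2.INTER_CUBIC)
cv2.imwrite('pics/o3.png',b[:,:,::-1])
E
```

```text
t 43.1 pos [0.5415 0.274  0.2181] yaw 44.98 F [ 0.7 -0.1  0.3] open 0.0473 tilt [-0.002 -0.001 -1.   ]
 shift units(after turn) [0.08 0.03 4.33] turn rz units -0.0 q [ 0.35  0.02  1.67 -0.    1.46 -0.44]
```

View pics/o3.png

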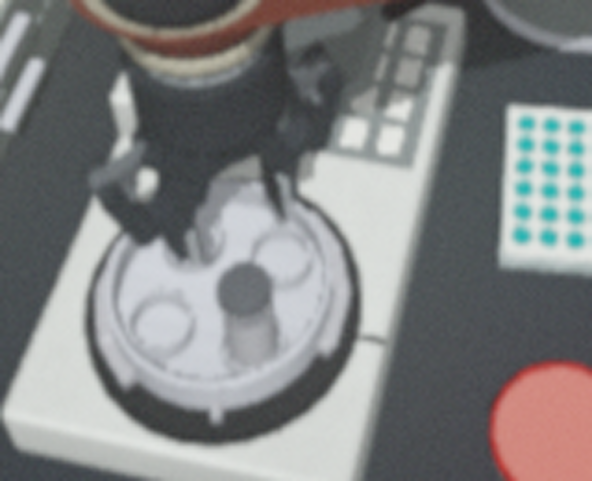

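Call:
step_arm:
  increments: "0.08 0.03 0.75 0 0 0;0 0 0.9 0 0 0;0 0 0.9 0 0 0;0 0 0.9 0 0 0;0 0 0.87 0 0 0;0 0 0 0 0 0;0 0 0 0 0 0"

```text
t: 43.73
tool_pos: [0.5429, 0.2747, 0.1096]
tool_rot: [-2.904, -1.198, 0.006]
contact_force: [0.3, -0.1, 0.6]
opening: 0.0469
```

Call:
step_arm:
  increments: "0 0 0 0 0 0;0 0 0 0 0 0;0 0 0 0 0 0;0 0 0 0 0 0;0 0 0 0 0 0;0 0 0 0 0 0"
  fingers: -1

```text
t: 44.23
tool_pos: [0.545, 0.2754, 0.113]
tool_rot: [2.903, 1.2, 0.003]
contact_force: [-2.9, -1.4, 5.7]
opening: 0.0309
```

Call:
step_arm:
  increments: "0 0 -0.4 0 0 0;0 0 -0.8 0 0 0;0 0 -1 0 0 0;0 0 -1 0 0 0;0 0 -1 0 0 0;0 0 -1 0 0 0;0 0 -1 0 0 0;0 0 -0.5 0 0 0;0 0 0 0 0 0"

```text
t: 44.98
tool_pos: [0.5459, 0.276, 0.2833]
tool_rot: [2.903, 1.2, 0.012]
contact_force: [0.8, -0.1, -2.1]
opening: 0.0308
```

Call:
step_arm:
  increments: "0 0 0 0 0 1;0 0 0 0 0 1;0 0 0 0 0 1;0 0 0 0 0 1;0 0 0 0 0 1;0 0 0 0 0 0.75;0 0 0 0 0 0"

```text
t: 45.57
tool_pos: [0.5435, 0.275, 0.2761]
tool_rot: [3.124, 0.326, -0.005]
contact_force: [-0.7, 0.4, -1.7]
opening: 0.0313
```

```bash
python3 - <<'E'
from h import *
go([.551,-.247,.28],12)
q,s=img("side",'r2')
b=cv2.resize(q[180:380,145:345],None,fx=2.5,fy=2.5,interpolation=cv2.INTER_CUBIC)
cv2.imwrite('pics/r3.png',b[:,:,::-1])
E
```

```text
t 45.57 pos [0.5435 0.275  0.2761] yaw 11.91 F [-0.7  0.4 -1.7] open 0.0313 tilt [-0.003 -0.001 -1.   ]
 shift units(after turn) [-4.05 20.49 -0.15] turn rz units -0.02 q [ 0.35 -0.    1.6   0.    1.55  0.14]
```

View pics/r3.png

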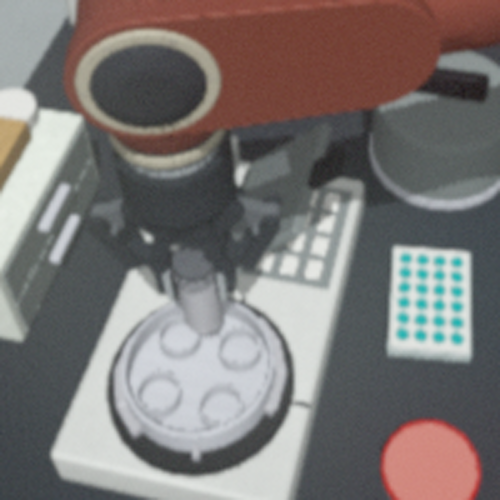

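Call:
step_arm:
  increments: "-0.1 0.47 0 0 0 0;-0.19 0.95 0 0 0 0;-0.19 0.95 0 0 0 0;-0.19 0.95 0 0 0 0;-0.19 0.95 0 0 0 0;-0.19 0.95 0 0 0 0;-0.19 0.95 0 0 0 0;-0.19 0.95 0 0 0 0;-0.19 0.95 0 0 0 0;-0.19 0.95 0 0 0 0;-0.19 0.95 0 0 0 0;-0.19 0.95 0 0 0 0"

```text
t: 46.62
tool_pos: [0.5467, -0.0051, 0.2782]
tool_rot: [3.124, 0.329, -0.001]
contact_force: [0.4, 0.1, -2.4]
opening: 0.0313
```

Call:
step_arm:
  increments: "-0.19 0.95 0 0 0 0;-0.19 0.95 0 0 0 0;-0.19 0.95 0 0 0 0;-0.19 0.95 0 0 0 0;-0.19 0.95 0 0 0 0;-0.19 0.95 0 0 0 0;-0.19 0.95 0 0 0 0;-0.19 0.95 0 0 0 0;-0.19 0.95 0 0 0 0;-0.2 0.95 0 0 0 0;-0.1 0.07 0 0 0 0;0 0 0 0 0 0"

```text
t: 47.62
tool_pos: [0.5468, -0.2492, 0.278]
tool_rot: [-3.124, -0.325, 0.002]
contact_force: [-0.2, 0.8, -3.0]
opening: 0.0308
```

Call:
step_arm:
  increments: "0 0 0 0 0 0;0 0 0.5 0 0 0;0 0 1 0 0 0;0 0 1 0 0 0;0 0 1 0 0 0;0 0 1 0 0 0;0 0 1 0 0 0;0 0 1 0 0 0;0 0 1 0 0 0;0 0 0.5 0 0 0;0 0 0.3 0 0 0;0 0 0 0 0 0"

```text
t: 48.62
tool_pos: [0.5468, -0.2463, 0.0692]
tool_rot: [-3.122, -0.329, 0.004]
contact_force: [-0.2, -0.0, -1.3]
opening: 0.0312
```

```bash
python3 - <<'E'
from h import *
go([.551,-.247,.042],12)
q,s=img("side",'u2')
b=cv2.resize(q[100:240,220:380],None,fx=3.5,fy=3.5)
cv2.imwrite('pics/u3.png',b[:,:,::-1])
E
```

```text
t 48.62 pos [ 0.5468 -0.2463  0.0692] yaw 12.03 F [-0.2 -0.  -1.3] open 0.0312 tilt [-0.003  0.002 -1.   ]
 shift units(after turn) [0.16 0.06 1.09] turn rz units 0.01 q [-0.55  0.15  1.8   0.    1.2  -0.76]
```

View pics/u3.png

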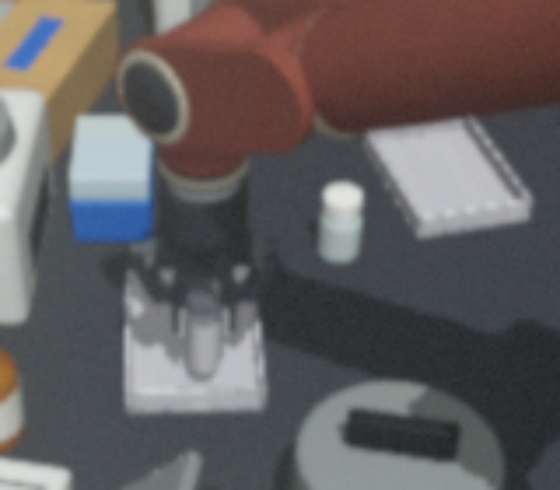

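Call:
step_arm:
  increments: "0.16 0 0.5 0 0 0;0 0 0.25 0 0 0;0 0 0.15 0 0 0;0 0 0.08 0 0 0;0 0 0.06 0 0 0;0 0 0.04 0 0 0;0 0 0.06 0 0 0;0 0 0 0 0 0;0 0 0 0 0 0"

```text
t: 49.42
tool_pos: [0.5518, -0.2469, 0.0429]
tool_rot: [3.124, 0.328, 0.0]
contact_force: [-0.6, 0.4, -3.3]
opening: 0.0311
```

Call:
step_arm:
  increments: "0 0 0.05 0 0 0;0 0 0.03 0 0 0;0 0 0 0 0 0;0 0 0 0 0 0"

```text
t: 49.75
tool_pos: [0.552, -0.2469, 0.0411]
tool_rot: [3.124, 0.328, 0.001]
contact_force: [-0.3, -0.1, -0.2]
opening: 0.0307
```

Call:
step_arm:
  increments: "0 0 0.04 0 0 0;0 0 0.02 0 0 0;0 0 0 0 0 0;0 0 0 0 0 0"

```text
t: 50.08
tool_pos: [0.552, -0.247, 0.041]
tool_rot: [3.124, 0.328, -0.0]
contact_force: [-4.1, 1.9, 7.2]
opening: 0.0309
```

Call:
step_arm:
  increments: "0 0 0 0 0 0;0 0 0 0 0 0;0 0 0 0 0 0;0 0 0 0 0 0;0 0 -0.3 0 0 0;0 0 -0.8 0 0 0;0 0 -1 0 0 0;0 0 -1 0 0 0;0 0 -1 0 0 0;0 0 -1 0 0 0;0 0 -1 0 0 0;0 0 -1 0 0 0"
  fingers: 0.1

```text
t: 51.08
tool_pos: [0.5517, -0.2467, 0.2186]
tool_rot: [3.124, 0.328, 0.001]
contact_force: [1.1, 0.6, 0.0]
opening: 0.0471
```

Call:
step_arm:
  increments: "0 0 -1 0 0 -0.5;0 -1 -1 0 0 -1;0 -1 -1 0 0 -1;0 -1 0 0 0 -1;0 -1 0 0 0 -1;0 -1 0 0 0 -1;0 -1 0 0 0 -1;0 -1 0 0 0 -1;0 -1 0 0 0 -1;0 -1 0 0 0 -1;0 -1 0 0 0 -1;0 -1 0 0 0 -1"

```text
t: 52.08
tool_pos: [0.3707, -0.0563, 0.2921]
tool_rot: [2.438, 1.981, 0.001]
contact_force: [-0.1, -0.5, 0.6]
opening: 0.0465
```

```bash
python3 - <<'E'
from h import *
go([.39,-.14,.25],90)
p,d=img("top",'v1');q,s=img("side",'v2')
E
```

```text
t 52.08 pos [ 0.3707 -0.0563  0.2921] yaw 78.2 F [-0.1 -0.5  0.6] open 0.0465 tilt [ 0.  0. -1.]
 shift units(after turn) [-3.35  0.77  1.68] turn rz units -2.06 q [-0.35 -0.63  2.06  0.    1.71 -1.71]
```

View pics/v1.png

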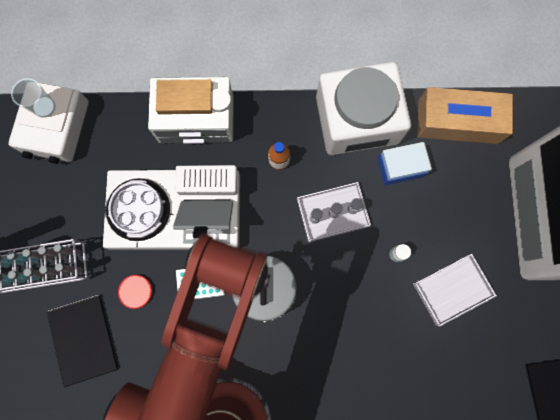

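View pics/v2.png

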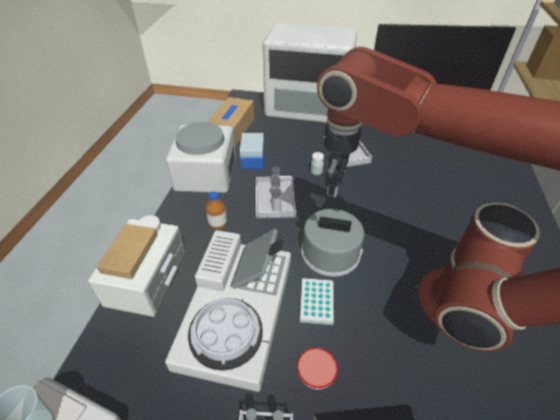

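Call:
step_arm:
  increments: "1 0.2 0 0 0 0;1 0.2 0 0 0 0;1 0.2 0 0 0 0;1 0.2 0 0 0 0;1 0.2 0 0 0 0;0 0 0 0 0 0"

```text
t: 52.68
tool_pos: [0.4239, 0.0626, 0.2919]
tool_rot: [-2.44, -1.977, -0.002]
contact_force: [-0.7, -0.3, -0.1]
opening: 0.0469
```

```bash
python3 - <<'E'
from h import *
p,d=img("top",'v3');q,s=img("side",'v4')
b=cv2.resize(p[245:335,215:315],None,fx=7,fy=6.6,interpolation=cv2.INTER_CUBIC)
b=cv2.resize(p[245:330,215:315],None,fx=7,fy=7,interpolation=cv2.INTER_CUBIC)
b=np.clip(b.astype(float)*1.5,0,255).astype(np.uint8)
cv2.imwrite('pics/v5.png',b[:,:,::-1])
b=cv2.resize(q[205:285,285:375],None,fx=7,fy=7,interpolation=cv2.INTER_CUBIC)
b=np.clip(b.astype(float)*1.5,0,255).astype(np.uint8)
cv2.imwrite('pics/v6.png',b[:,:,::-1])
E
```

```text
(no output)
```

View pics/v5.png

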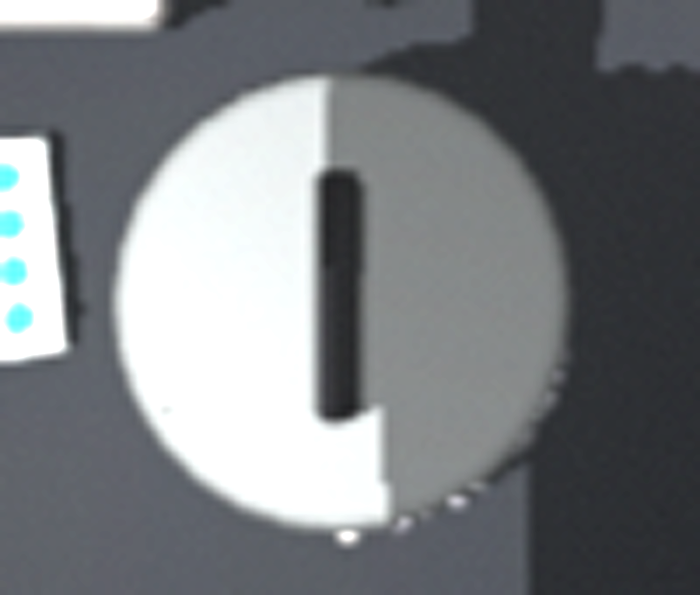

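View pics/v6.png

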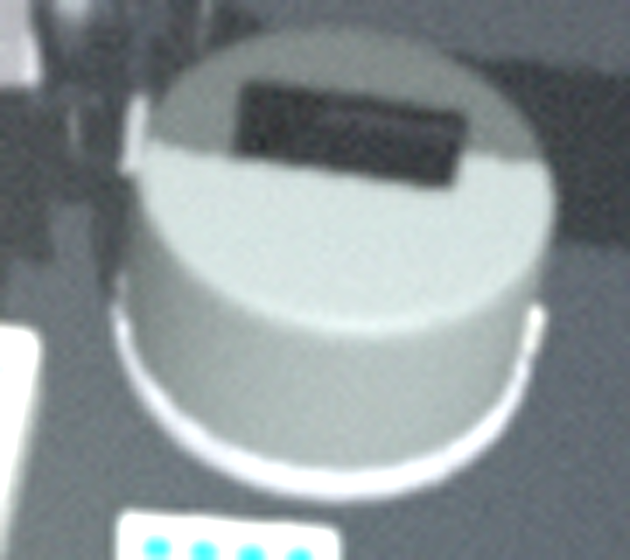

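```bash
python3 - <<'E'
from h import *
o=ctrl.get_obs()
p,d=img("top");q,s=img("side")
T=lambda x,y:(215+x/7-.43,245+y/7-.43)
S=lambda x,y:(285+x/7-.43,205+y/7-.43)
a=plane(d,*T(341,170),.138);b=plane(d,*T(341,422),.138)
print(a.round(4),b.round(4),((a+b)/2).round(4),np.linalg.norm(a-b),np.degrees(np.arctan2(*(a-b)[1::-1])))
for l in [((322,172),(322,418)),((361,172),(361,418))]:
  a=plane(d,*T(*l[0]),.138);b=plane(d,*T(*l[1]),.138);print('edge',((a+b)/2).round(4),np.degrees(np.arctan2(*(a-b)[1::-1])))
c=circfit(d,[T(*x) for x in [(115,300),(150,180),(340,75),(455,110),(545,200),(570,300),(150,415),(230,500)]],.09,.086);print(c)
c=circfit(s,[S(*x) for x in [(118,315),(150,395),(210,455),(280,487),(350,497),(430,480),(490,430),(530,360)]],.0,.0885);print(c)
# bar edge yaw in side: top edge far
a=plane(s,*S(245,82),.140);b=plane(s,*S(468,118),.140);print('side',a.round(4),b.round(4),np.degrees(np.arctan2(*(a-b)[1::-1])))
go([.39,-.14,.25],90)
E
```

```text
[ 0.3989 -0.1041  0.138 ] [ 0.3092 -0.1036  0.138 ] [ 0.3541 -0.1038  0.138 ] 0.08972704381851263 -0.30831692535365185
edge [ 0.3545 -0.097   0.138 ] -0.24958581949130257
edge [ 0.3543 -0.111   0.138 ] -0.37013311337773835
(array([ 0.3528, -0.1033]), array([-0.4,  0.3, -0.8, -2.8, -1.4, -1.4, -3.1, -2.6]))
(array([ 0.3541, -0.1032]), array([ 0. , -2.4, -0.5,  1. ,  2. ,  0.8, -3.2, -0.1]))
side [ 0.3989 -0.1035  0.14  ] [ 0.3107 -0.1016  0.14  ] -1.2218557703833304
t 52.88 pos [0.4227 0.0593 0.2918] yaw 77.8 F [0.9 0.6 0.1] open 0.0469 tilt [-0. -0. -1.]
 shift units(after turn) [-7.97 -1.31  1.67] turn rz units -2.13 q [-0.04 -0.48  1.96 -0.    1.65 -1.39]
```

Call:
step_arm:
  increments: "0 0 0 0 0 -1;0 0 0 0 0 -1;0 0 0 0 0 -0.13;-0.5 -0.2 0 0 0 0;-1 -0.43 0 0 0 0;-1 -0.43 0 0 0 0;-1 -0.43 0 0 0 0;-1 -0.43 0 0 0 0;-1 -0.43 0.5 0 0 0;-0.7 -0.3 1 0 0 0;0 0 0 0 0 0;0 0 0 0 0 0"

```text
t: 53.88
tool_pos: [0.3555, -0.0959, 0.2531]
tool_rot: [-2.224, -2.215, 0.001]
contact_force: [0.3, -0.5, 0.5]
opening: 0.0469
```

```bash
python3 - <<'E'
from h import *
go([.355,-.1035,.1155],89.7)
q,s=img("side",'w2')
b=cv2.resize(q[150:285,265:395],None,fx=4,fy=4,interpolation=cv2.INTER_CUBIC)
cv2.imwrite('pics/w3.png',b[:,:,::-1])
E
```

```text
t 53.88 pos [ 0.3555 -0.0959  0.2531] yaw 89.76 F [ 0.3 -0.5  0.5] open 0.0469 tilt [-0.002  0.001 -1.   ]
 shift units(after turn) [-0.31 -0.02  5.5 ] turn rz units 0.01 q [-0.47 -0.64  2.13  0.    1.65 -2.03]
```

View pics/w3.png

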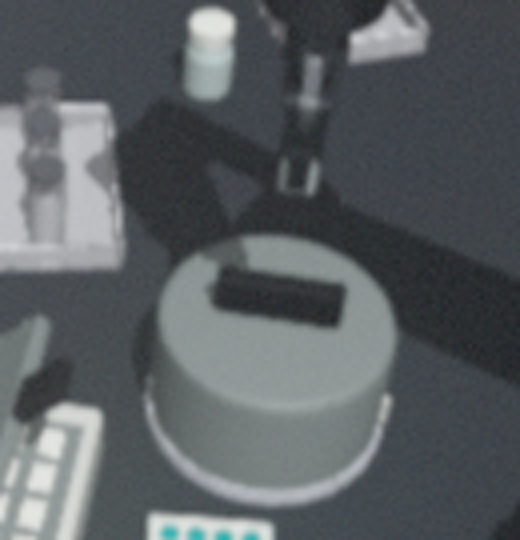

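Call:
step_arm:
  increments: "-0.31 0 0.5 0 0 0;0 0 1 0 0 0;0 0 1 0 0 0;0 0 1 0 0 0;0 0 0.8 0 0 0;0 0 0.6 0 0 0;0 0 0.4 0 0 0;0 0 0.15 0 0 0;0 0 0 0 0 0;0 0 0 0 0 0"

```text
t: 54.77
tool_pos: [0.3572, -0.1032, 0.119]
tool_rot: [2.219, 2.222, 0.001]
contact_force: [0.4, -0.8, -0.1]
opening: 0.047
```

Call:
step_arm:
  increments: "0 0 0 0 0 0;0 0 0 0 0 0;0 0 0 0 0 0;0 0 0 0 0 0;0 0 0 0 0 0;0 0 0 0 0 0;0 0 0 0 0 0"
  fingers: -1
  newtons: 90

```text
t: 55.35
tool_pos: [0.3573, -0.1033, 0.1192]
tool_rot: [2.219, 2.222, 0.001]
contact_force: [0.4, 1.1, 5.6]
opening: 0.0143
```

```bash
python3 - <<'E'
from h import *
go([.355,-.1035,.1155],89.7)
E
```

```text
t 55.35 pos [ 0.3573 -0.1033  0.1192] yaw 90.07 F [0.4 1.1 5.6] open 0.0143 tilt [ 0.002 -0.001 -1.   ]
 shift units(after turn) [-0.01 -0.09  0.15] turn rz units 0.06 q [-0.48 -0.54  2.29  0.    1.38 -2.05]
```

Call:
step_arm:
  increments: "0 0 -0.4 0 0 0;0 0 -0.8 0 0 0;0 0.2 -1 0 0 0;0 0.3 -1 0 0 0;0 0.3 -1 0 0 0;0 0.3 -1 0 0 0;0 0.3 -1 0 0 0;0 0.3 -1 0 0 0;0 0.3 -1 0 0 0;0 0.3 -0.8 0 0 0;0 0 0 0 0 0"

```text
t: 56.27
tool_pos: [0.4157, -0.1035, 0.3475]
tool_rot: [2.215, 2.219, 0.003]
contact_force: [0.7, 0.4, -1.9]
opening: 0.014
```

```bash
python3 - <<'E'
from h import *
go([.5728,.2473,.345],90)
q,s=img("side",'x2');p,d=img("top",'x1')
b=cv2.resize(q[100:300,225:425],None,fx=3,fy=3,interpolation=cv2.INTER_CUBIC)
cv2.imwrite('pics/x3.png',b[:,:,::-1])
E
```

```text
t 56.27 pos [ 0.4157 -0.1035  0.3475] yaw 90.09 F [ 0.7  0.4 -1.9] open 0.014 tilt [ 0.006 -0.003 -1.   ]
 shift units(after turn) [14.03  6.28  0.1 ] turn rz units 0.02 q [-0.42 -0.48  1.88 -0.    1.74 -1.99]
```

View pics/x3.png

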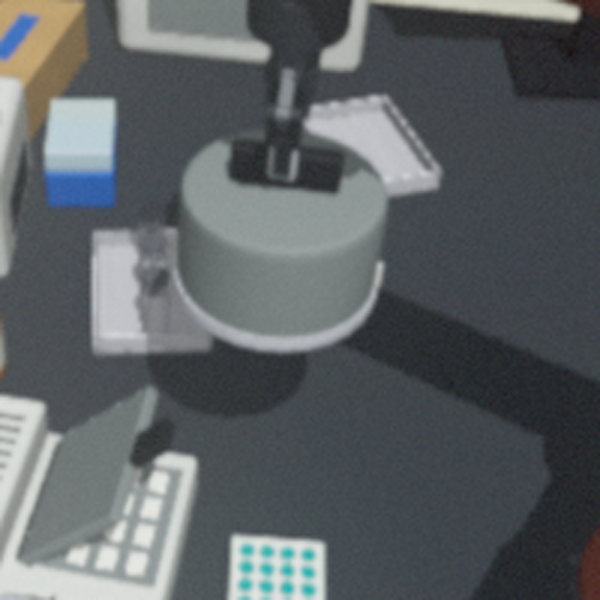

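Call:
step_arm:
  increments: "0.45 0.2 0 0 0 0;0.92 0.41 0 0 0 0;0.92 0.41 0 0 0 0;0.92 0.41 0 0 0 0;0.92 0.41 0 0 0 0;0.92 0.41 0 0 0 0;0.92 0.41 0 0 0 0;0.92 0.41 0 0 0 0;0.92 0.41 0 0 0 0;0.92 0.41 0 0 0 0;0.92 0.41 0 0 0 0;0.92 0.41 0 0 0 0"

```text
t: 57.37
tool_pos: [0.5302, 0.1622, 0.3397]
tool_rot: [-2.218, -2.221, 0.007]
contact_force: [0.3, -0.6, -2.0]
opening: 0.0139
```

Call:
step_arm:
  increments: "0.92 0.41 0 0 0 0;0.92 0.41 0 0 0 0;0.92 0.41 0 0 0 0;0.7 0.35 0 0 0 0;0 0 0 0 0 -1;0 0 0 0 0 -1;0 0 0 0 0 -1;0 0 0 0 0 -1;0 0 0 0 0 -1;0 0 0 0 0 -1;0 0 0 0 0 -1;0 0 0 0 0 -1"

```text
t: 58.37
tool_pos: [0.5693, 0.2472, 0.3396]
tool_rot: [-1.171, -2.911, 0.006]
contact_force: [0.0, 0.5, -1.8]
opening: 0.0141
```

Call:
step_arm:
  increments: "0 0 0 0 0 -1;0 0 0 0 0 -1;0 0 0 0 0 -1;0 0 0 0 0 -1;0 0 0 0 0 -1;0 0 0 0 0 -0.8;0 0 0 0 0 -0.5;0 0 0 0 0 0;0 0 0 0 0 0"

```text
t: 59.12
tool_pos: [0.5698, 0.2474, 0.3405]
tool_rot: [-0.221, -3.13, 0.002]
contact_force: [0.6, -0.4, -1.8]
opening: 0.0145
```

```bash
python3 - <<'E'
from h import *
go([.5728,.2473,.22],172)
E
```

```text
t 59.12 pos [0.5698 0.2474 0.3405] yaw 171.91 F [ 0.6 -0.4 -1.8] open 0.0145 tilt [-0.004 -0.001 -1.   ]
 shift units(after turn) [-0.12  0.01  4.82] turn rz units -0.02 q [ 0.29  0.    1.48 -0.    1.66 -2.71]
```

Call:
step_arm:
  increments: "-0.1 0 0.6 0 0 0;0 0 0.8 0 0 0;0 0 0.8 0 0 0;0 0 0.8 0 0 0;0 0 0.7 0 0 0;0 0 0.4 0 0 0;0 0 0.2 0 0 0;0 0 0 0 0 0;0 0 0 0 0 0;0 0 0 0 0 0"

```text
t: 59.95
tool_pos: [0.5741, 0.2479, 0.2371]
tool_rot: [0.219, 3.131, 0.001]
contact_force: [0.2, 0.0, -1.5]
opening: 0.0144
```

```bash
python3 - <<'E'
from h import *
go([.5728,.2473,.192],172)
q,s=img("side",'y2');p,d=img("top",'y1')
b=cv2.resize(q[230:390,155:315],None,fx=3.7,fy=3.7,interpolation=cv2.INTER_CUBIC)
cv2.imwrite('pics/y3.png',b[:,:,::-1])
E
```

```text
t 59.95 pos [0.5741 0.2479 0.2371] yaw 172.0 F [ 0.2  0.  -1.5] open 0.0144 tilt [ 0.002  0.001 -1.   ]
 shift units(after turn) [ 0.05 -0.03  1.81] turn rz units -0.0 q [ 0.29  0.05  1.61 -0.    1.48 -2.71]
```

View pics/y3.png

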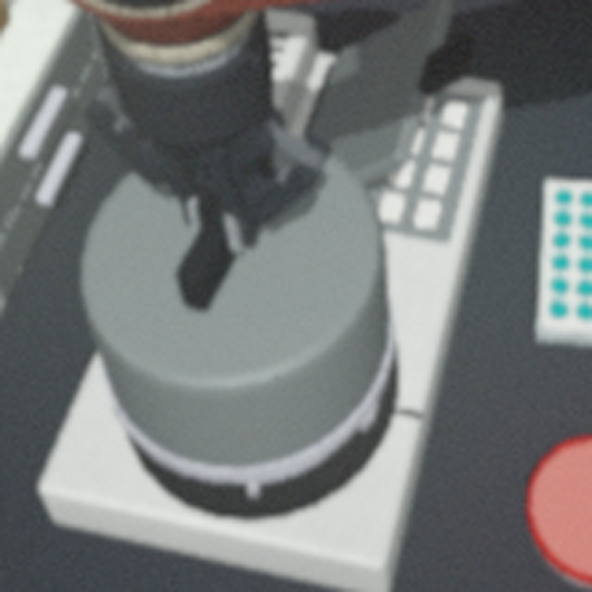

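Call:
step_arm:
  increments: "0.05 -0.03 0.2 0 0 0;0 0 0.25 0 0 0;0 0 0.25 0 0 0;0 0 0.2 0 0 0;0 0 0 0 0 0;0 0 0 0 0 0"

```text
t: 60.55
tool_pos: [0.5715, 0.247, 0.212]
tool_rot: [-0.219, -3.132, 0.001]
contact_force: [0.3, -0.0, -1.7]
opening: 0.0143
```

Call:
step_arm:
  increments: "-0.03 0 0.2 0 0 0;0 0 0.25 0 0 0;0 0 0.2 0 0 0;0 0 0.1 0 0 0;0 0 0 0 0 0;0 0 0 0 0 0"

```text
t: 61.05
tool_pos: [0.5726, 0.247, 0.194]
tool_rot: [-0.219, -3.133, 0.0]
contact_force: [0.7, 1.0, -2.2]
opening: 0.014
```

Call:
step_arm:
  increments: "0 0 0.08 0 0 0;0 0 0.08 0 0 0;0 0 0.08 0 0 0;0 0 0.04 0 0 0;0 0 0 0 0 0;0 0 0 0 0 0"

```text
t: 61.55
tool_pos: [0.5731, 0.247, 0.188]
tool_rot: [0.219, 3.133, 0.0]
contact_force: [-1.4, -0.3, 1.6]
opening: 0.0139
```

Call:
step_arm:
  increments: "0 0 0.1 0 0 0;0 0 0.1 0 0 0;0 0 0.06 0 0 0;0 0 0 0 0 0;0 0 0 0 0 0;0 0 0 0 0 0"

```text
t: 62.05
tool_pos: [0.5731, 0.247, 0.1813]
tool_rot: [0.219, 3.133, 0.0]
contact_force: [-0.9, -0.1, 4.4]
opening: 0.0144
```

```bash
python3 - <<'E'
from h import *
go([.5728,.2473,.182],172)
print(ctrl.get_obs()['wrist_torque'])
q,s=img("side",'z2')
b=cv2.resize(q[230:390,155:315],None,fx=3.7,fy=3.7,interpolation=cv2.INTER_CUBIC)
cv2.imwrite('pics/z3.png',b[:,:,::-1])
E
```

```text
t 62.05 pos [0.5731 0.247  0.1813] yaw 172.0 F [-0.9 -0.1  4.4] open 0.0144 tilt [ 0.001  0.    -1.   ]
 shift units(after turn) [ 0.01  0.01 -0.03] turn rz units 0.0 q [ 0.29  0.08  1.66 -0.    1.39 -2.71]
[-0.11406492  0.00411295  0.01621172]
```

View pics/z3.png

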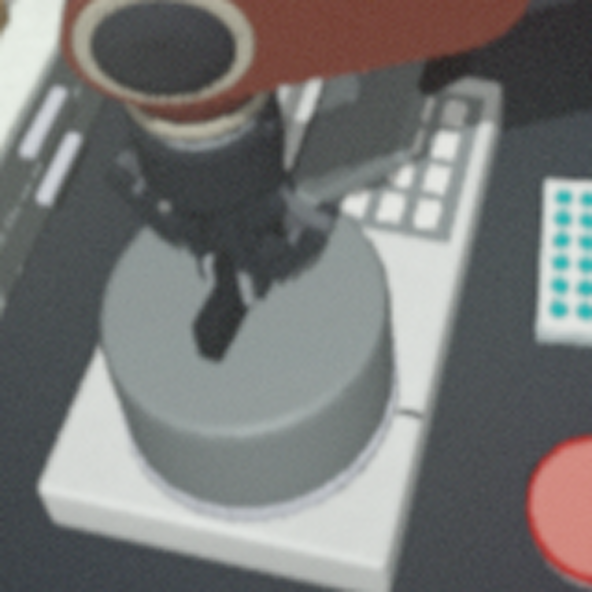

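Call:
step_arm:
  increments: "-0.003 0 0 0 0 0.3;-0.006 0 0 0 0 0.6;-0.006 0 0 0 0 0.6;-0.006 0 0 0 0 0.6;-0.006 0 0 0 0 0.6;0 0 0 0 0 0"

```text
t: 62.6
tool_pos: [0.5738, 0.2472, 0.1813]
tool_rot: [0.64, 3.074, 0.002]
contact_force: [0.5, 0.3, 4.3]
opening: 0.0139
```

```bash
python3 - <<'E'
from h import *
go([.5728,.2473,.182],89.4)
print(ctrl.get_obs()['wrist_torque'])
E
```

```text
t 62.6 pos [0.5738 0.2472 0.1813] yaw 156.49 F [0.5 0.3 4.3] open 0.0139 tilt [ 0.001  0.001 -1.   ]
 shift units(after turn) [ 0.01 -0.04 -0.03] turn rz units 11.71 q [ 0.29  0.09  1.66  0.    1.39 -2.44]
[ 0.04856435 -0.11382847 -0.13157224]
```

Call:
step_arm:
  increments: "-0.006 0 0 0 0 0.6;-0.006 0 0 0 0 0.6;-0.006 0 0 0 0 0.6;-0.006 0 0 0 0 0.6;-0.006 0 0 0 0 0.6;-0.006 0 0 0 0 0.6;0 0 0 0 0 0"

```text
t: 63.18
tool_pos: [0.5745, 0.2465, 0.1812]
tool_rot: [1.178, 2.911, 0.001]
contact_force: [-0.2, -0.4, 4.4]
opening: 0.0144
```

```bash
python3 - <<'E'
from h import *
go([.5728,.2473,.182],89.4)
print(ctrl.get_obs()['wrist_torque'])
q,s=img("side",'za')
b=cv2.resize(q[230:390,155:315],None,fx=3.7,fy=3.7,interpolation=cv2.INTER_CUBIC)
cv2.imwrite('pics/zb.png',b[:,:,::-1])
E
```

```text
t 63.18 pos [0.5745 0.2465 0.1812] yaw 135.93 F [-0.2 -0.4  4.4] open 0.0144 tilt [ 0.001  0.    -1.   ]
 shift units(after turn) [ 0.03 -0.07 -0.03] turn rz units 8.12 q [ 0.29  0.09  1.66  0.    1.39 -2.09]
[-0.12723513 -0.17521128 -0.10773953]
```

View pics/zb.png

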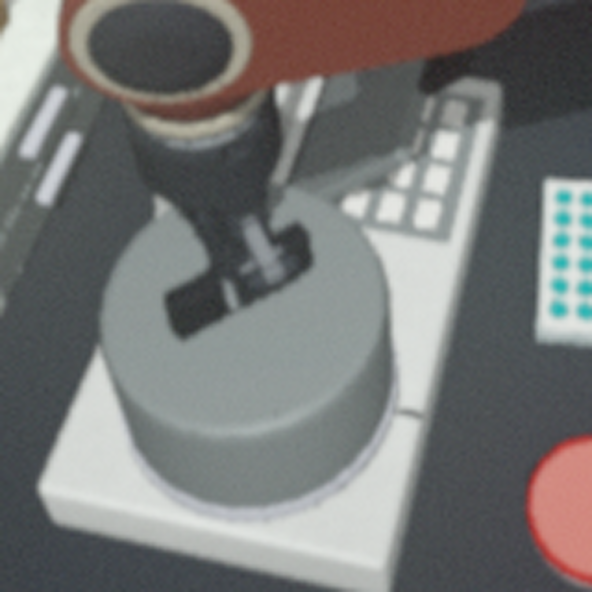

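Call:
step_arm:
  increments: "-0.006 0 0 0 0 0.6;-0.006 0 0 0 0 0.6;-0.006 0 0 0 0 0.6;-0.006 0 0 0 0 0.6;-0.006 0 0 0 0 0.6;-0.006 0 0 0 0 0.6;-0.006 0 0 0 0 0.6;-0.006 0 0 0 0 0.6;-0.006 0 0 0 0 0.6;-0.006 0 0 0 0 0.6;-0.006 0 0 0 0 0.6;0 0 0 0 0 0"

```text
t: 64.23
tool_pos: [0.575, 0.245, 0.181]
tool_rot: [2.058, 2.374, 0.0]
contact_force: [-0.7, 0.3, 3.9]
opening: 0.0139
```

Call:
step_arm:
  increments: "-0.006 0 0 0 0 0.5;-0.006 0 0 0 0 0.5;-0.006 0 0 0 0 0.4;0 0 0 0 0 0;0 0 0 0 0 0"

```text
t: 64.65
tool_pos: [0.575, 0.2445, 0.1809]
tool_rot: [2.217, 2.226, 0.0]
contact_force: [1.1, -0.5, 4.9]
opening: 0.014
```

```bash
python3 - <<'E'
from h import *
go([.5728,.2473,.182],89.4)
print(ctrl.get_obs()['wrist_torque'])
E
```

```text
t 64.65 pos [0.575  0.2445 0.1809] yaw 90.22 F [ 1.1 -0.5  4.9] open 0.014 tilt [ 0.  0. -1.]
 shift units(after turn) [ 0.11 -0.09 -0.04] turn rz units 0.14 q [ 0.28  0.09  1.66 -0.    1.39 -1.29]
[-0.19093328 -0.10049571  0.03257795]
```

Call:
step_arm:
  increments: "0 0 0 0 0 0.15;0 0 0 0 0 0;0 0 -0.1 0 0 0;0 0 -0.1 0 0 0;0 0 -0.06 0 0 0;0 0 0 0 0 0;0 0 0 0 0 0"

```text
t: 65.23
tool_pos: [0.5749, 0.2445, 0.1871]
tool_rot: [2.237, 2.206, 0.0]
contact_force: [1.2, 0.0, 2.2]
opening: 0.0138
```

```bash
python3 - <<'E'
from h import *
go([.5728,.2473,.182],89.4)
E
```

```text
t 65.23 pos [0.5749 0.2445 0.1871] yaw 89.22 F [1.2 0.  2.2] open 0.0138 tilt [ 0.  0. -1.]
 shift units(after turn) [ 0.11 -0.09  0.21] turn rz units -0.03 q [ 0.28  0.08  1.66 -0.    1.4  -1.27]
```

Call:
step_arm:
  increments: "0 0 -0.06 0 0 0;0 0 -0.04 0 0 0;0 0 0 0 0 0;0 0 0 0 0 0"

```text
t: 65.57
tool_pos: [0.5748, 0.2444, 0.1883]
tool_rot: [-2.237, -2.206, 0.001]
contact_force: [5.1, 1.1, -4.7]
opening: 0.0142
```

Call:
step_arm:
  increments: "0 0 0.05 0 0 0;0 0 0 0 0 0"

```text
t: 65.73
tool_pos: [0.5748, 0.2444, 0.1883]
tool_rot: [-2.237, -2.206, 0.001]
contact_force: [3.1, 0.4, -1.8]
opening: 0.0144
```

Call:
step_arm:
  increments: "0 0 0 0 0 0;0 0 0 0 0 0;0 0 0 0 0 0;0 0 0 0 0 0;0 0 0 0 0 0;0 0 -0.4 0 0 0;0 0 -1 0 0 0;0 0 -1 0 0 0;0 0 -1 0 0 0;0 0 -1 0 0 0;0 0 -1 0 0 0;0 0 0 0 0 0"
  fingers: 0.1

```text
t: 66.73
tool_pos: [0.577, 0.2451, 0.332]
tool_rot: [2.233, 2.202, 0.016]
contact_force: [-0.1, -0.1, 1.3]
opening: 0.0469
```

Call:
step_arm:
  increments: "-1 -0.5 -0.5 0 0 0;-1 -1 -0.5 0 0 0;-1 -1 0 0 0 0;-1 -1 0 0 0 0;-1 -1 0 0 0 0;-1 -1 0 0 0 0;-1 -1 0 0 0 0;-1 -1 0 0 0 0;-1 0 0 0 0 0;-1 0 0 0 0 0;-1 0 0 0 0 0;-1 0 0 0 0 0"

```text
t: 67.73
tool_pos: [0.3828, -0.0539, 0.3489]
tool_rot: [2.236, 2.205, 0.001]
contact_force: [-0.2, -0.3, -0.5]
opening: 0.0469
```

```bash
python3 - <<'E'
from h import *
go([.5728,.2473,.182],89.4)
p,d=img("top",'F1');q,s=img("side",'F2')
b=cv2.resize(p[150:260,80:250],None,fx=4.4,fy=4.4,interpolation=cv2.INTER_CUBIC)
cv2.imwrite('pics/F3.png',b[:,:,::-1])
E
```

```text
t 67.73 pos [ 0.3828 -0.0539  0.3489] yaw 89.21 F [-0.2 -0.3 -0.5] open 0.0469 tilt [ 0.001 -0.    -1.   ]
 shift units(after turn) [12.13  7.47  6.68] turn rz units -0.03 q [-0.33 -0.59  1.95  0.    1.78 -1.89]
```

View pics/F1.png

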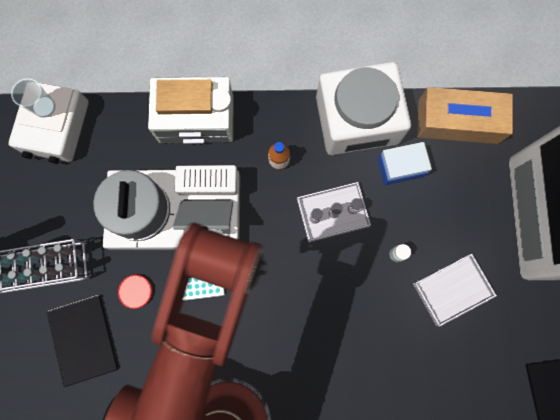

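View pics/F3.png

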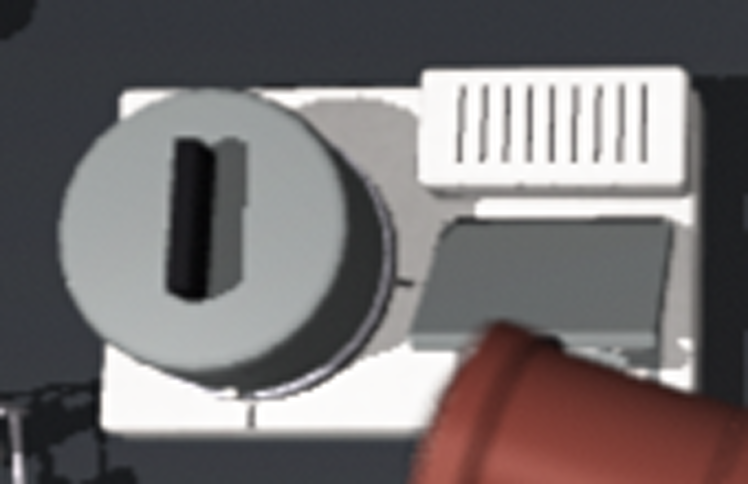

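View pics/F2.png

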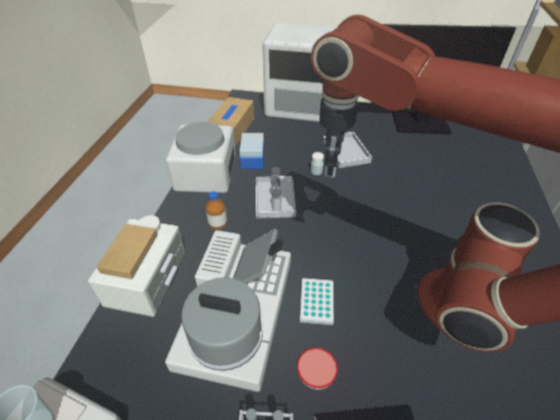

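```bash
python3 -c "
from station import ctrl
print(ctrl.finish_job(), ctrl.get_obs()['t'])"
```

```text
the job is handed in; nothing more can be done
the job is handed in; nothing more can be done
```

The whole job was carried out in the order asked and handed in at about 68 s.

- **Screen:** It was tipped up by its tab and has stayed where it was left. My two angle readings differ slightly: about 45.5° from the arm's path and about 43.5° from the two cameras. Both are near 45°, and I did not correct it further.
- **Cover off:** I pressed it about 7 mm down, turned it about 83° anticlockwise and lifted it straight off. Turning forces stayed low, and I set it on clear bench beside the well plate.
- **Jars:** Three were in the mill. All three stand upright in the tray nearest the robot, and the last pictures show that.
- **Cover moved:** It was knocked about 5 cm while I was placing the third jar. I measured it again and gripped it from its new position.
- **Cover back on:** I lowered it turned about 83° and pressed it about 7 mm down. I then turned it clockwise to the locked angle and let it spring up. A gentle upward tug was held by the lugs, and its final picture matches the starting one.
- **Other things on the bench:** None of them appear to have moved in the last pictures. The arm is clear and touching nothing.

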